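# Make up two weld job kits

## Robot

A 7-joint arm with a two-finger parallel gripper is mounted at the origin on the work surface. World frame = base frame: x ahead of the robot, y to its left, z up, the work surface at z = 0. Lengths are in m, angles in rad, forces in N, time in s.
With the tool pointing down it reaches from about 0.4 to 0.875 m from the base axis. Payload 19.3 kg.
Tool frame: the origin (TCP) lies midway between the tips of the shut fingers; the grasp point (between the pads) lies 19 mm behind it (robot.tcp_to_grasp is the distance from the TCP to the grasp point, in m); y points along the fingers, x is the direction in which the jaws open and shut, and the axes are right-handed (so a half turn about y gives the same grasp; the last joint's range is limited). The gripper opens to 85 mm and grips with 20 to 120 N. Pads are 22 mm wide; open, the fingers measure 114 mm over their backs; the gripper's body (76 mm by 85 mm) begins 54 mm behind the grasp point. The pads swing forward as they close: fully open they stand 13 mm farther back than shut.
Start: joints at [-1.195, 0.521, -0.036, 1.599, 0.021, 1.021, -0.113], TCP at [0.27, 0.564, 0.231] pointing down, gripper open.
Joint ranges: [-2.91, 2.91], [-0.3, 2.13], [-1.5, 1.42], [0.17, 2.43], [-1.26, 4.41], [0.16, 1.93], [-2.52, 2.52]. Speed limits (rad/s): [1.89, 1.89, 2.39, 2.39, 3.01, 3.01, 3.01].

## Interface

Orientations are given as a unit quaternion [x, y, z, w].
In Python, from rig import robot gives the robot as it stands.
- The arm moves only by the shell command python3 -m creep 'ROWS' [FORCE]. ROWS is a JSON object of lists of equal length, an entry for each row: "turn": the turn, a rotation vector about the tool's x, y, z each as a share of 6 degrees, from -1 to 1, a list of three; "xyz": the shift along the tool's x, y, z each as a share of 30 mm, from -1 to 1, a list of three; "claw": the opening in per cent of the stroke, from 0 (shut) to 100 (fully open). A call has 1 to 10 rows; each row shifts and turns the commanded pose from where the row before left it, along the tool's axes as they then stand; what a row does not reach is not made up. A row lasts 1/8 s, in which the tool goes at most 62.5 mm and 10.7 degrees, less where a joint would pass 70% of its speed; a pose out of reach is approached as far as the arm can. A call with a number of a shift or a turn outside -1 to 1 is refused whole. A call with a gripper value outside its range is refused whole. The fingers move at their own pace and stop on an object; FORCE is the grip in N (left out, the last holds). Time passes only in rows, so rows that do not move let the fingers close. It gives the time, the measured TCP pose, the force and the opening at its end, in the units of the state.
- robot.get_obs(): the state, without advancing time (a new reading comes with each control period).
- robot.read_camera(name): name is "side" or "top" or "wrist"; returns the picture (480x640x3 uint8, red, green, blue); there is no depth.
- robot.camera_info(name): a dict with "vertical_fov" (degrees; the focal length in pixels is half the picture's height over the tangent of half this angle, whatever the lens; pixels are square), "cx", "cy" (the principal point, pixels), "rvec" (rotation vector, rad) and "tvec" (3), from world to camera coordinates, as OpenCV has them. Camera axes: x right, y down, z forward; pixel columns grow to the right and rows downward; lengths in m; the calibration is good to about 2 mm. The wrist camera is an equidistant fisheye: a pixel r from the principal point sees the ray r / f radians off the axis. A picture is of the moment at which its call begins: read the wrist's pose just before it. camera_info takes no time and is no camera call; for the wrist camera it gives the pose at the moment of the call.
- robot.sign_off(): hands the job in, once; it reports no verdict.
The state is a dict: "t": time; "joint_pos": joint angles; "qd": joint speeds; "joint_efforts": joint torques, N m; "tcp_pos": TCP position; "orientation": TCP orientation; "wrist_force": force on the tool from outside, world axes, zero at the start; "moment": the same for the moment, N m; "finger_gap": finger opening in m.
Only numpy, scipy, OpenCV 4.12 (cv2) and the standard library are available. Lean on these libraries where they do the work, as an engineer would, in place of code of your own. Each camera call takes 0.05 s, during which the arm holds its last target.

## Task

Make up the two weld job kits from the stock on the steel plate, each piece standing upright on the floor of its own pocket. Blue tray: the steel pipe stub in the pocket next to the white lip and the red spacer in the middle pocket; orange tray: the square aluminium tube next to the white lip, the copper plug in the middle and the white ceramic nozzle in the pocket farthest from the lip. Leave the brass pipe stub, the green tube and the amber jar standing where they are, and let go of everything.

Things in the scene. Friction and masses are not known exactly. Their poses are not given: they have to be found in the camera images.
- tray_blue: Blue low open tray, heavy, does not shift: 226 (x) x 82 mm, walls 4 mm thick, 18 mm high, floor 4 mm thick, on the bench at z = 0. A row of three pockets, each 70 (x) x 74 (y) mm inside, centres at x = +74, 0, -74 mm in the tray's frame. A white lip 22 mm wide sticks out at its +x end only. Origin: centre of the underside (lip not counted), x towards the lip, z up
- tray_orange: Orange low open tray, heavy, does not shift: 226 (x) x 82 mm, walls 4 mm thick, 18 mm high, floor 4 mm thick, on the bench at z = 0. A row of three pockets, each 70 (x) x 74 (y) mm inside, centres at x = +74, 0, -74 mm in the tray's frame. A white lip 22 mm wide sticks out at its +x end only. Origin: centre of the underside (lip not counted), x towards the lip, z up
- pipe_steel: Round pipe stub of bare silvery steel, 42 mm outside and 32 mm inside diameter, 55 mm tall, about 0.22 kg. It stands upright on the flat 5 mm steel plate of the bench (its underside at z = 5 mm). Origin: centre of the underside, z up along its bore
- tube_alu: Offcut of square aluminium tube (pale silver), 40 x 40 mm outside, wall 4 mm, 55 mm tall, about 0.1 kg. It stands upright on the flat 5 mm steel plate of the bench (its underside at z = 5 mm). Origin: centre of the underside, z up along the tube; x and y square to its faces
- plug_copper: Solid copper plug: round foot 44 mm in diameter and 12 mm high, above it (from 14 mm up) a round stem 28 mm in diameter, 55 mm tall in all, about 0.35 kg. It stands upright on the flat 5 mm steel plate of the bench (its underside at z = 5 mm). Origin: centre of the underside, z up
- nozzle: White ceramic torch nozzle with a dark dot (its bore) on top: round skirt 42 mm in diameter and 12 mm high, narrowing up to 20 mm height, above that a round neck 27 mm in diameter, 55 mm tall in all, about 0.05 kg. It stands upright on the flat 5 mm steel plate of the bench (its underside at z = 5 mm). Origin: centre of the underside, z up
- spacer_red: Red painted fit-up spacer, a block 44 mm (x) x 20 mm (y) x 55 mm tall, with a round steel insert in its broad faces, about 0.2 kg. It stands upright on the flat 5 mm steel plate of the bench (its underside at z = 5 mm). Origin: centre of the underside, z up
- pipe_brass: Bystander: round brass (yellow) pipe stub, 42 mm outside diameter, 55 mm tall. It stands upright on the flat 5 mm steel plate of the bench (its underside at z = 5 mm). Origin: centre of the underside, z up
- tube_green: Bystander: offcut of square tube painted green, 40 x 40 mm outside, 55 mm tall. It stands upright on the flat 5 mm steel plate of the bench (its underside at z = 5 mm). Origin: centre of the underside, z up
- jar: Bystander: small amber jar with a black cap and a pale label, 44 mm in diameter, 55 mm tall. It stands upright on the flat 5 mm steel plate of the bench (its underside at z = 5 mm). Origin: centre of the underside, z up
Things that resemble listed ones, but are neither listed nor needed, are in the scene too. What is shaped like the plug_copper but pink or turquoise is not meant.

How it is judged:
At the end, for the whole second after the job is handed in: Each of the five pieces stands upright (0.15 rad) at rest on the floor of its own pocket (origin within 27 mm along and 30 mm across the tray of the pocket centre, under 10 mm above the tray's underside); brass stub, green tube and jar stand within 30 mm of their starts (x of pipe_steel in the frame of tray_blue between 0.047 and 0.101 m and y of pipe_steel in the frame of tray_blue between -0.03 and 0.03 m and z of pipe_steel in the frame of tray_blue between 0 and 0.01 m and angle between each of pipe_steel, spacer_red, tube_alu, plug_copper, nozzle's own z axis and vertical below 0.15 rad and linear speed of each of pipe_steel, spacer_red, tube_alu, plug_copper, nozzle below 0.02 m/s and angular speed of each of pipe_steel, spacer_red, tube_alu, plug_copper, nozzle below 0.2 rad/s and x of spacer_red in the frame of tray_blue between -0.027 and 0.027 m and y of spacer_red in the frame of tray_blue between -0.03 and 0.03 m and z of spacer_red in the frame of tray_blue between 0 and 0.01 m and x of tube_alu in the frame of tray_orange between 0.047 and 0.101 m and y of tube_alu in the frame of tray_orange between -0.03 and 0.03 m and z of tube_alu in the frame of tray_orange between 0 and 0.01 m and x of plug_copper in the frame of tray_orange between -0.027 and 0.027 m and y of plug_copper in the frame of tray_orange between -0.03 and 0.03 m and z of plug_copper in the frame of tray_orange between 0 and 0.01 m and x of nozzle in the frame of tray_orange between -0.101 and -0.047 m and y of nozzle in the frame of tray_orange between -0.03 and 0.03 m and z of nozzle in the frame of tray_orange between 0 and 0.01 m and distance of each of pipe_brass, tube_green, jar from where it was at the start of the episode below 0.03 m and angle between each of pipe_brass, tube_green, jar's own z axis and vertical below 0.3 rad); the robot touches nothing.
It fails at once if the brass pipe stub is pushed more than 30 mm away or knocked over (distance of pipe_brass from where it was at the start of the episode above 0.03 m or angle between pipe_brass's own z axis and vertical above 0.5 rad).
It fails at once if the green tube is pushed more than 30 mm away or knocked over (distance of tube_green from where it was at the start of the episode above 0.03 m or angle between tube_green's own z axis and vertical above 0.5 rad).
It fails at once if the amber jar is pushed more than 30 mm away or knocked over (distance of jar from where it was at the start of the episode above 0.03 m or angle between jar's own z axis and vertical above 0.5 rad).
It also fails if it takes over 118 s, if anything falls off the work surface, if the arm or the gripper's body presses on something with over 40 N, if the wrist force passes 120 N, or if a joint passes its speed limit or range.

## Working session

There is one attempt and no reset: what is moved stays moved. The work goes in short steps, Python scripts to look and compute and a shell command to move; the robot and the scene stay as the last step left them, time stands still between calls to the robot, and variables do not carry over. Pictures are saved under pics/ and viewed, and the job is handed in when it is done.

I'll start with the state and the first pictures.

```bash
ls -la; mkdir -p pics
python3 - <<'E'
from rig import robot
import cv2, numpy as np
o=robot.get_obs()
for k,v in o.items(): print(k, np.round(v,4) if not isinstance(v,str) else v)
print(robot.tcp_to_grasp)
for n in ["side","top","wrist"]:
    i=robot.camera_info(n); print(n,{k:np.round(v,4) for k,v in i.items()})
    im=robot.read_camera(n); cv2.imwrite(f"pics/{n}0.png",im[:,:,::-1])
E
```

```text
total 12
drwxr-xr-x  3 agent agent 4096 Dec  5 18:16 .
drwxr-xr-x 23 root  root  4096 Dec  5 18:16 ..
drwxr-xr-x  2 agent agent 4096 Dec  5 18:16 pics
t 0.0
joint_pos [-1.1952  0.522  -0.0363  1.6     0.0212  1.0211 -0.1128]
qd [ 0.0018 -0.0002  0.0008 -0.0036  0.0019 -0.0003 -0.0013]
joint_efforts [-3.00000e-04 -9.27115e+01  1.97960e+00 -3.69942e+01  1.78000e-02
  8.10000e-03 -0.00000e+00]
tcp_pos [0.2694 0.5636 0.2307]
orientation [ 0.5984  0.3768 -0.3774 -0.5979]
wrist_force [-0.0747  0.6957 -0.3617]
moment [ 0.0386 -0.0104  0.0137]
finger_gap 0.0853
0.0187
side {'vertical_fov': np.float64(54.1553), 'cx': np.float64(321.8625), 'cy': np.float64(234.5016), 'rvec': array([ 2.2247, -0.6454,  0.2922]), 'tvec': array([-0.4151,  0.2117,  0.8034])}
top {'vertical_fov': np.float64(47.7801), 'cx': np.float64(327.807), 'cy': np.float64(236.0508), 'rvec': array([ 2.1795, -2.1544,  0.1298]), 'tvec': array([0.0013, 0.4997, 0.9882])}
wrist {'vertical_fov': np.float64(65.7065), 'cx': np.float64(323.3852), 'cy': np.float64(240.4696), 'rvec': array([-2.445 , -1.5412, -0.2239]), 'tvec': array([-0.6266, -0.036 ,  0.3775])}
```

View pics/side0.png

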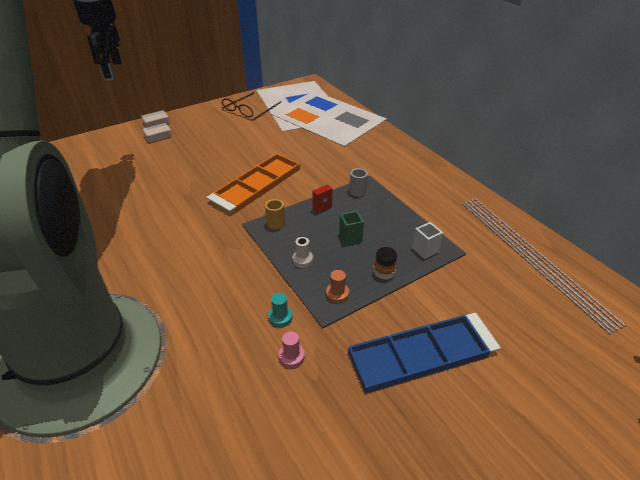

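View pics/top0.png

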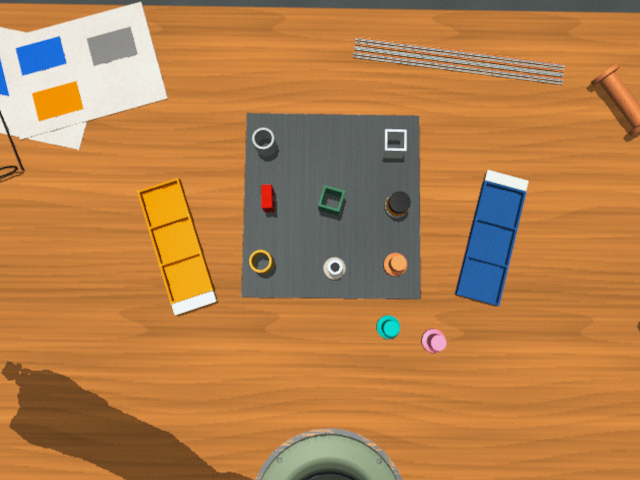

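View pics/wrist0.png

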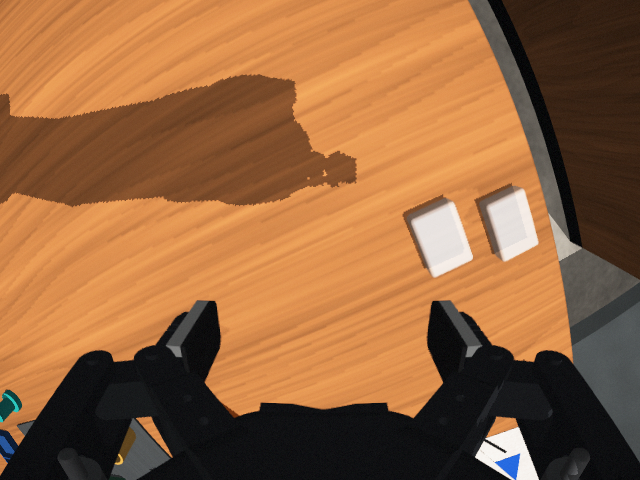

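Run:
```python
import cv2
t=cv2.imread("pics/top0.png"); s=cv2.imread("pics/side0.png")
cv2.imwrite("pics/top0_c.png",cv2.resize(t[105:305,235:430],None,fx=3,fy=3,interpolation=cv2.INTER_CUBIC)[:600])
cv2.imwrite("pics/side0_c.png",cv2.resize(s[155:315,235:470],None,fx=3.4,fy=3.4,interpolation=cv2.INTER_CUBIC))
cv2.imwrite("pics/top0_trays.png",cv2.hconcat([cv2.resize(t[170:320,130:225],None,fx=4,fy=4,interpolation=cv2.INTER_CUBIC),cv2.resize(t[165:315,450:535],None,fx=4,fy=4,interpolation=cv2.INTER_CUBIC)]))
cv2.imwrite("pics/side0_or.png",cv2.resize(s[145:225,195:315],None,fx=6,fy=6,interpolation=cv2.INTER_CUBIC))
cv2.imwrite("pics/side0_bl.png",cv2.resize(s[305:400,340:505],None,fx=4.8,fy=4.8,interpolation=cv2.INTER_CUBIC))
```

```text
(no output)
```

View pics/top0_c.png

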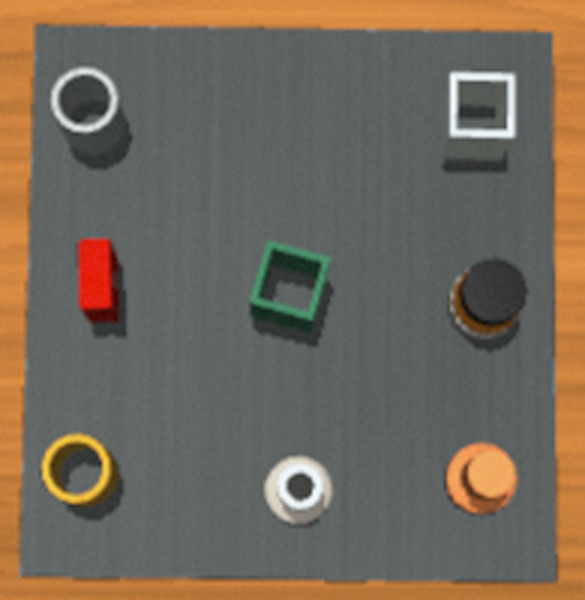

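View pics/side0_c.png

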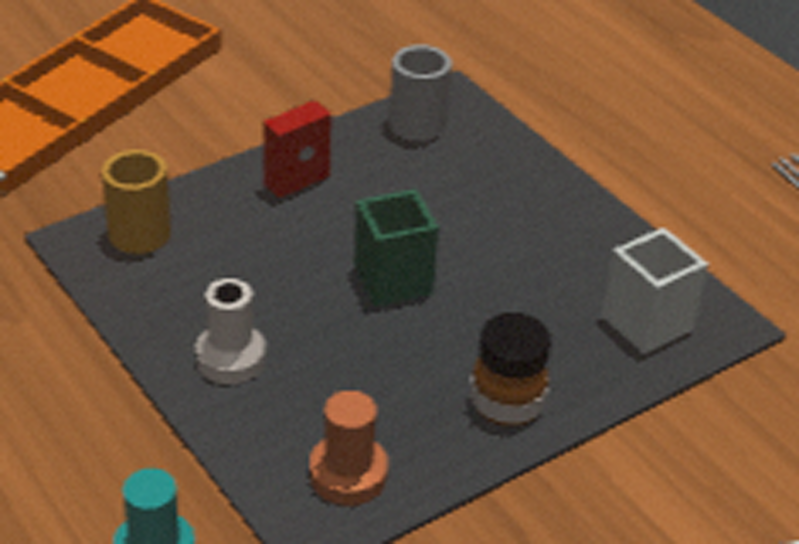

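View pics/top0_trays.png

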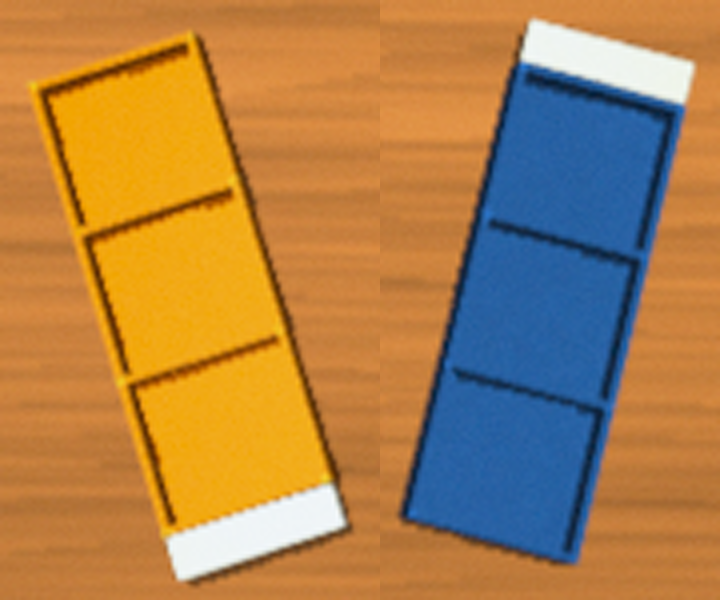

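View pics/side0_or.png

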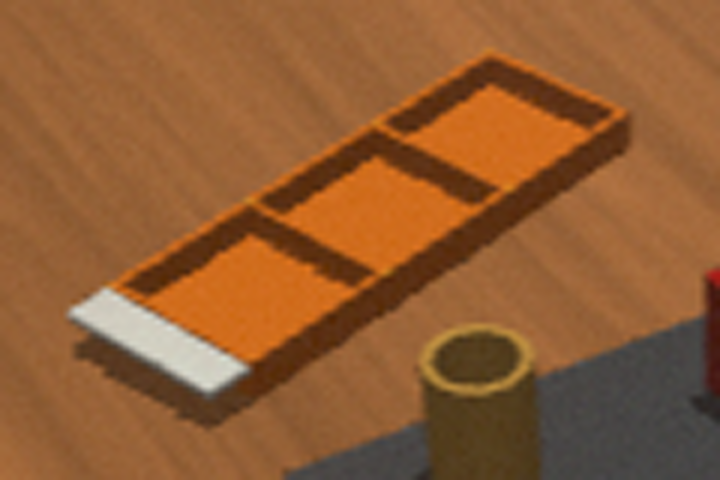

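View pics/side0_bl.png

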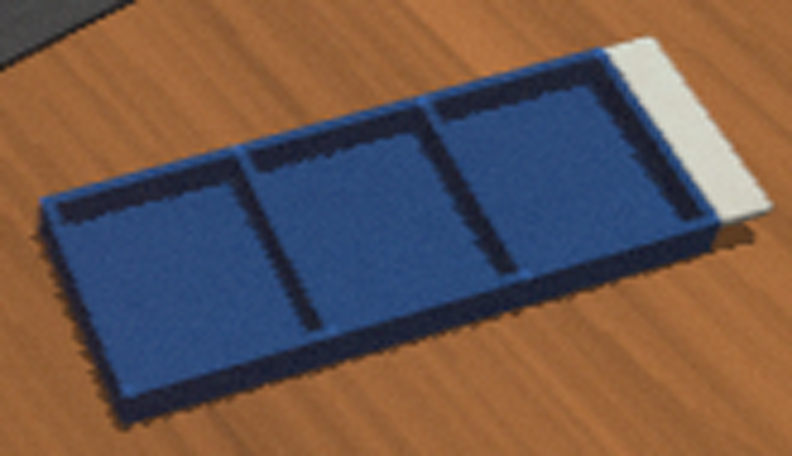

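```bash
cat > h.py <<'E'
import numpy as np, cv2
from scipy.spatial.transform import Rotation as R
from rig import robot
def cam(n):
    i=robot.camera_info(n); f=240/np.tan(np.radians(i["vertical_fov"])/2)
    K=np.array([[f,0,i["cx"]],[0,f,i["cy"]],[0,0,1]])
    return K,cv2.Rodrigues(np.array(i["rvec"],float))[0],np.array(i["tvec"],float)
def ray(n,uv,c=None):
    K,Rm,t=c or cam(n)
    f=K[0,0];d=np.array([(uv[0]-K[0,2])/f,(uv[1]-K[1,2])/f,1.0])
    if n.startswith("wrist"):
        r=np.hypot(d[0],d[1]); 
        d=np.array([0,0,1.]) if r<1e-9 else np.array([d[0]/r*np.sin(r),d[1]/r*np.sin(r),np.cos(r)])
    d=Rm.T@d; return -Rm.T@t, d/np.linalg.norm(d)
def tri(rays):
    A=np.zeros((3,3));b=np.zeros(3)
    for o,d in rays:
        P=np.eye(3)-np.outer(d,d);A+=P;b+=P@o
    x=np.linalg.solve(A,b); e=[np.linalg.norm((np.eye(3)-np.outer(d,d))@(x-o)) for o,d in rays]
    return x,max(e)
def atz(n,uv,z,c=None):
    o,d=ray(n,uv,c); return o+d*(z-o[2])/d[2]
def proj(n,p,c=None):
    K,Rm,t=c or cam(n); q=Rm@np.array(p)+t
    if n.startswith("wrist"):
        r=np.hypot(q[0],q[1]);th=np.arctan2(r,q[2]);return np.array([K[0,2]+K[0,0]*th*q[0]/r,K[1,2]+K[0,0]*th*q[1]/r])
    return K[:2,:2]@q[:2]/q[2]+K[:2,2]
E
python3 - <<'E'
from h import *
T=lambda x,y:(235+x/3-1/3,105+y/3-1/3); S=lambda x,y:(235+x/3.4-.35,155+y/3.4-.35)
P={"steel":((84,100),(421,61)),"spacer":((95,275),(297,119)),"alu":((483,104),(660.5,256.5)),"copper":((491,478),(350,410)),"nozzle":((302,489),(228,293)),"green":((296,278),(397,213)),"jar":((493,290),(515,333)),"brass":((77,468),(135,170))}
for k,(a,b) in P.items():
    x,e=tri([ray("top",T(*a)),ray("side",S(*b))]); print(k,np.round(x*1000,1),"err",round(e*1000,1),"r",round(np.hypot(x[0],x[1])*1000), "z60:",np.round(atz("top",T(*a),.06)*1000)[:2],np.round(atz("side",S(*b),.06)*1000)[:2])
O=[((35,88),(490,52)),((193,35),(630,112)),((332,485),(250,370)),((165,533),(108,288))]
B=[((137,63),(600,48)),((307,105),(718,222)),((197,562),(125,397)),((22,520),(42,200))]
for nm,L,to,so,sc in (("orange",O,(130,170),(195,145),6),("blue",B,(450,165),(340,305),4.8)):
    c=[]
    for a,b in L:
        ua=(to[0]+a[0]/4-.4,to[1]+a[1]/4-.4); ub=(so[0]+b[0]/sc-.4,so[1]+b[1]/sc-.4)
        x,e=tri([ray("top",ua),ray("side",ub)]); c.append(x); print(nm,np.round(x*1000,1),round(e*1000,1), np.round(atz("top",ua,.018)*1000)[:2],np.round(atz("side",ub,.018)*1000)[:2])
    c=np.array(c); print("centre",c.mean(0)*1000,"sides",[round(np.linalg.norm(c[i]-c[i-1])*1000) for i in range(4)])
E
```

```text
steel [677.1 129.9  60.7] err 0.0 r 689 z60: [677. 130.] [678. 131.]
spacer [568.2 120.6  59. ] err 0.2 r 581 z60: [568. 121.] [568. 119.]
alu [ 677.7 -116.4   60.9] err 0.2 r 688 z60: [ 678. -117.] [ 678. -116.]
copper [ 447.7 -121.2   60.9] err 1.1 r 464 z60: [ 447. -121.] [ 449. -121.]
nozzle [439.   -7.1  63.1] err 0.5 r 439 z60: [439.  -7.] [441.  -4.]
green [565.7  -1.4  64.1] err 1.2 r 566 z60: [568.  -2.] [568.   3.]
jar [ 561.5 -122.3   61.5] err 0.1 r 575 z60: [ 562. -122.] [ 563. -121.]
brass [450.  128.5  59.8] err 0.2 r 468 z60: [450. 129.] [450. 128.]
orange [581.2 368.3  20.3] 0.1 [582. 369.] [583. 372.]
orange [608.8 294.1  20. ] 0.9 [608. 295.] [611. 296.]
orange [395.8 221.3  16.3] 0.7 [395. 221.] [396. 219.]
orange [371.1 298.8  16.8] 0.9 [372. 298.] [370. 298.]
centre [489.22053816 295.64358215  18.34259601] sides [221, 79, 225, 81]
blue [ 612.9 -292.4   16.8] 0.7 [ 612. -292.] [ 613. -293.]
blue [ 591.8 -372.    18.8] 0.8 [ 593. -373.] [ 592. -371.]
blue [ 374.4 -314.5   18.2] 0.2 [ 375. -315.] [ 374. -314.]
blue [ 394.7 -234.3   15.6] 1.7 [ 393. -233.] [ 395. -236.]
centre [ 493.43786462 -303.29864824   17.34570016] sides [226, 82, 225, 83]
```

Run:
```python
from h import *
S=lambda x,y:(235+x/3.4-.35,155+y/3.4-.35)
for nm,L in (("spacer",[(264,121),(314,104),(330,116),(281,136)]),("alu",[(615,249),(660,229),(707,264),(660,284)])):
    c=np.array([atz("side",S(*p),.06)[:2]*1000 for p in L]); print(nm,np.round(c,1).tolist(),c.mean(0).round(1))
    for i in range(4):
        d=c[i]-c[i-1]; print(round(np.linalg.norm(d),1),round(np.degrees(np.arctan2(d[1],d[0])),1))
o=robot.get_obs(); M=R.from_quat(o["orientation"]).as_matrix(); print(np.round(M,3)); print("jaw az",np.degrees(np.arctan2(M[1,0],M[0,0])))
i=robot.camera_info("wrist"); c=cam("wrist"); print("wristcam pos",-c[1].T@c[2], "axis",c[1][2], "right",c[1][0])
```

```text
spacer [[547.9, 129.1], [586.5, 127.6], [588.2, 110.3], [548.6, 109.0]] [567.8 119. ]
20.2 92.2
38.7 -2.3
17.3 -84.6
39.6 -178.0
alu [[659.6, -95.6], [695.5, -96.1], [697.3, -135.7], [661.2, -134.1]] [ 678.4 -115.4]
38.4 92.4
35.9 -0.7
39.6 -87.5
36.1 177.5
[[ 0.431 -0.    -0.902]
 [ 0.902 -0.001  0.431]
 [-0.001 -1.    -0.   ]]
jaw az 64.45417505392422
wristcam pos [0.20463151 0.59642727 0.37266559] axis [ 0.25617318 -0.12163566 -0.95894738] right [4.31201274e-01 9.02255454e-01 7.46408181e-04]
```

Run:
```python
import cv2
t=cv2.imread("pics/top0.png"); s=cv2.imread("pics/side0.png")
a=cv2.resize(t[175:225,245:295],None,fx=8,fy=8,interpolation=cv2.INTER_CUBIC);b=cv2.resize(t[120:170,370:420],None,fx=8,fy=8,interpolation=cv2.INTER_CUBIC)
cv2.imwrite("pics/top0_sp_alu.png",cv2.hconcat([a,b]))
```

```text
(no output)
```

View pics/top0_sp_alu.png

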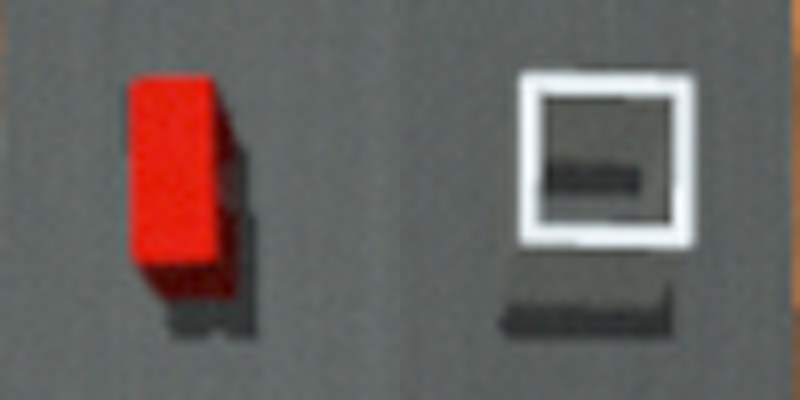

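The two views agree. Tops come out at z≈60 mm and tray rims at z≈18 mm, both as the text says. The tray sides measure 226 × 82 mm, and every target lies inside the reach.

Three things are plug-shaped in the top view: teal (388,327), pink (434,341) and copper (396,264). Only the one at (396,264), standing on the plate, is copper-coloured, and the enlarged crop confirms it.

I'll write a helper that works out how far to go, then make the first move: turn the jaws to world y while lowering.

```bash
cat > go.py <<'E'
import sys
from h import *
def need(x,y,z,az=None):
    o=robot.get_obs(); p=np.array(o["tcp_pos"])*1000; M=R.from_quat(o["orientation"]).as_matrix()
    a=np.degrees(np.arctan2(M[1,0],M[0,0])); 
    tilt=np.degrees(np.arccos(-M[2,1]))
    print("t",round(o["t"],2),"tcp",p.round(1),"az",round(a,1),"tilt",round(tilt,2),"gap",round(o["finger_gap"]*1000,1),"F",np.round(o["wrist_force"],1),"j",np.round(o["joint_pos"],2))
    d=(np.array([x,y,z])-p)
    if az is not None:
        da=(az-a+180)%360-180; print("turn-y units",round(-da/6,2)); a2=np.radians(a+da)
    else: a2=np.radians(a)
    ex=np.array([np.cos(a2),np.sin(a2),0]); ez=np.array([-np.sin(a2),np.cos(a2),0])
    print("shift units after turn: x",round(d@ex/30,2),"y",round(-d[2]/30,2),"z",round(d@ez/30,2))
if __name__=="__main__":
    a=[float(v) for v in sys.argv[1:]]; need(*a)
E
python3 -m creep '{"turn":[[0,-0.85,0],[0,-0.85,0],[0,-0.85,0],[0,-0.85,0],[0,-0.85,0]],"xyz":[[0,0.6,0],[0,0.6,0],[0,0.6,0],[0,0.6,0],[0,0.6,0]],"claw":[100,100,100,100,100]}' 50
python3 go.py 677 130 130 90
```

```text
t: 0.78
tcp_pos: [0.2694, 0.5638, 0.1405]
orientation: [-0.5, -0.5, 0.501, 0.499]
wrist_force: [0.2, 0.3, 0.6]
finger_gap: 0.0857
t 0.78 tcp [269.4 563.8 140.5] az 90.1 tilt 0.02 gap 85.7 F [0.2 0.3 0.6] j [-1.12  0.63 -0.14  1.67  0.11  0.85  0.26]
turn-y units 0.02
shift units after turn: x -14.46 y 0.35 z -13.59
```

```bash
python3 -m creep '{"turn":[[0,0,0],[0,0,0],[0,0,0],[0,0,0],[0,0,0],[0,0,0],[0,0,0],[0,0,0],[0,0,0],[0,0,0]],"xyz":[[-0.96,0,-0.9],[-0.96,0,-0.9],[-0.96,0,-0.9],[-0.96,0,-0.9],[-0.96,0,-0.9],[-0.96,0,-0.9],[-0.96,0,-0.9],[-0.96,0,-0.9],[-0.96,0,-0.9],[-0.96,0,-0.9]],"claw":[100,100,100,100,100,100,100,100,100,100]}'
python3 go.py 677 130 130 90
```

```text
t: 2.02
tcp_pos: [0.54, 0.2746, 0.1411]
orientation: [-0.5, -0.5, 0.5, 0.5]
wrist_force: [0.6, 0.6, 0.1]
finger_gap: 0.0857
t 2.02 tcp [540.  274.6 141.1] az 90.0 tilt 0.02 gap 85.7 F [0.6 0.6 0.1] j [-0.48  0.6  -0.13  1.73  0.1   0.82  0.91]
turn-y units -0.01
shift units after turn: x -4.82 y 0.37 z -4.57
```

```bash
python3 -m creep '{"turn":[[0,0,0],[0,0,0],[0,0,0],[0,0,0],[0,0,0],[0,0,0]],"xyz":[[-0.96,0,-0.92],[-0.96,0,-0.92],[-0.96,0.1,-0.92],[-0.96,0.1,-0.92],[-0.96,0.1,-0.92],[0,0,0]],"claw":[100,100,100,100,100,100]}'
python3 go.py 677 130 26 90
python3 - <<'E'
from h import *
c=cam("wrist"); im=robot.read_camera("wrist")
np.savez("pics/w1.npz",K=c[0],R=c[1],t=c[2])
for z in (60,5): 
    print(z,proj("wrist",[.6771,.1299,z/1000],c).round(1))
cv2.imwrite("pics/w1.png",im[:,:,::-1])
E
```

```text
t: 2.78
tcp_pos: [0.6785, 0.128, 0.1314]
orientation: [0.502, 0.498, -0.499, -0.501]
wrist_force: [-0.2, 0.0, 0.2]
finger_gap: 0.0852
t 2.77 tcp [678.5 128.  131.4] az 89.7 tilt 0.1 gap 85.2 F [-0.2  0.   0.2] j [-0.2   0.73 -0.12  1.49  0.1   0.93  1.22]
turn-y units -0.05
shift units after turn: x 0.07 y 3.51 z 0.05
60 [323.7 252.1]
5 [323.7 228.9]
```

View pics/w1.png

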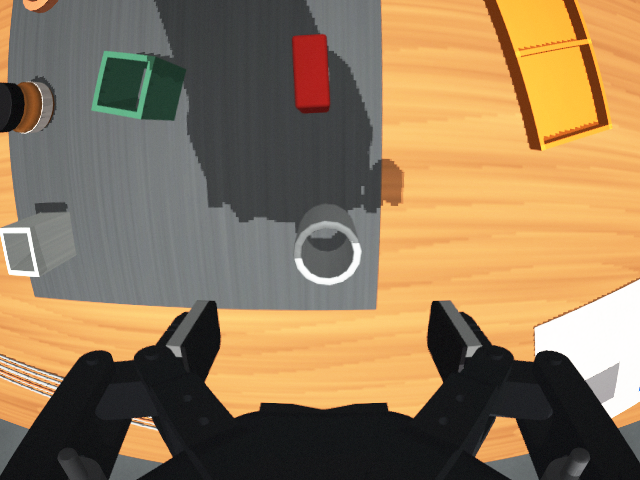

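Wrist view: the steel ring is centred at (328,252). I predicted (324,252), so it agrees to about 2.5 mm and I'll nudge +y by 3 mm. Now I go down and close.

```bash
python3 -m creep '{"turn":[[0,0,0],[0,0,0],[0,0,0],[0,0,0],[0,0,0],[0,0,0],[0,0,0],[0,0,0],[0,0,0]],"xyz":[[0.1,0.8,0.05],[0,0.8,0],[0,0.8,0],[0,0.7,0],[0,0.4,0],[0,0,0],[0,0,0],[0,0,0],[0,0,0]],"claw":[100,100,100,100,100,0,0,0,0]}' 50
python3 go.py 677 130 130 90
```

```text
t: 3.95
tcp_pos: [0.6763, 0.1346, 0.0285]
orientation: [0.501, 0.5, -0.499, -0.5]
wrist_force: [-0.5, -1.2, 5.7]
finger_gap: 0.0404
t 3.95 tcp [676.3 134.6  28.5] az 89.9 tilt 0.09 gap 40.4 F [-0.5 -1.2  5.7] j [-0.21  0.86 -0.11  1.53  0.12  0.75  1.19]
turn-y units -0.01
shift units after turn: x -0.15 y -3.38 z -0.02
```

```bash
python3 -m creep '{"turn":[[0,0,0],[0,0,0],[0,0.8,0],[0,0.85,0],[0,0.83,0],[0,0,0]],"xyz":[[0,0,0],[0,-0.5,0],[0,-0.9,0],[0,-0.9,0],[0,-0.9,0],[0,-0.2,0]],"claw":[0,0,0,0,0,0]}'
python3 go.py 565 -322 130 75.1
python3 - <<'E'
from h import *
im=robot.read_camera("wrist"); cv2.imwrite("pics/w2.png",im[:,:,::-1])
E
```

```text
t: 4.7
tcp_pos: [0.6767, 0.135, 0.1321]
orientation: [0.561, 0.432, -0.43, -0.56]
wrist_force: [-1.0, 0.1, -1.8]
finger_gap: 0.0401
t 4.7 tcp [676.7 135.  132.1] az 75.1 tilt 0.21 gap 40.1 F [-1.   0.1 -1.8] j [-0.25  0.73 -0.05  1.49  0.04  0.92  0.99]
turn-y units -0.0
shift units after turn: x -15.68 y 0.07 z -0.32
```

View pics/w2.png

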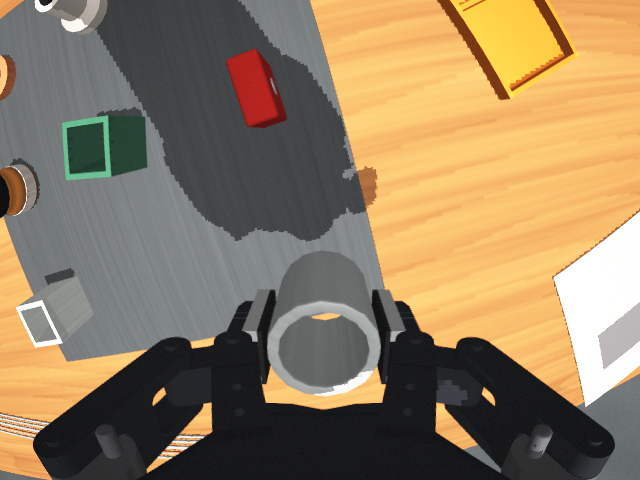

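The pipe is held upright between the pads, with its ring at (323,345). Now I carry it to the pocket next to the blue tray's lip.

```bash
python3 -m creep '{"turn":[[0,0,0],[0,0,0],[0,0,0],[0,0,0],[0,0,0],[0,0,0],[0,0,0],[0,0,0],[0,0,0],[0,0,0]],"xyz":[[-0.6,0,0],[-0.95,0,-0.04],[-1,0,-0.04],[-1,0,-0.04],[-1,0,-0.04],[-1,0,-0.04],[-1,0,-0.04],[-1,0,-0.04],[-1,0,-0.04],[-1,0,0]],"claw":[0,0,0,0,0,0,0,0,0,0]}'
python3 go.py 565 -322 130 75.1
```

```text
t: 6.0
tcp_pos: [0.6096, -0.1467, 0.1282]
orientation: [-0.56, -0.43, 0.431, 0.561]
wrist_force: [0.6, -0.4, -1.9]
finger_gap: 0.0406
t 6.0 tcp [ 609.6 -146.7  128.2] az 75.1 tilt 0.1 gap 40.6 F [ 0.6 -0.4 -1.9] j [ 0.18  0.64 -0.06  1.68  0.05  0.82  1.41]
turn-y units 0.0
shift units after turn: x -6.03 y -0.06 z -0.06
```

```bash
python3 -m creep '{"turn":[[0,0,0],[0,0,0],[0,0,0],[0,0,0],[0,0,0],[0,0,0],[0,0,0],[0,0,0],[0,0,0]],"xyz":[[-1,0,0],[-1,0,0],[-1,0,0],[-1,0,0],[-1,0,0],[-0.7,0,0],[-0.33,0.5,-0.06],[0,0.7,0],[0,0,0]],"claw":[0,0,0,0,0,0,0,0,0]}'
python3 go.py 565 -322 27 75.1
python3 - <<'E'
from h import *
im=robot.read_camera("wrist"); cv2.imwrite("pics/w3.png",im[:,:,::-1])
im=robot.read_camera("side"); cv2.imwrite("pics/s3.png",im[:,:,::-1])
E
```

```text
t: 7.12
tcp_pos: [0.5654, -0.3187, 0.0909]
orientation: [-0.559, -0.431, 0.432, 0.562]
wrist_force: [0.0, 0.1, -0.7]
finger_gap: 0.0403
t 7.12 tcp [ 565.4 -318.7   90.9] az 75.1 tilt 0.21 gap 40.3 F [ 0.   0.1 -0.7] j [ 0.46  0.72 -0.06  1.63  0.05  0.79  1.69]
turn-y units 0.01
shift units after turn: x -0.11 y 2.13 z -0.01
```

View pics/w3.png

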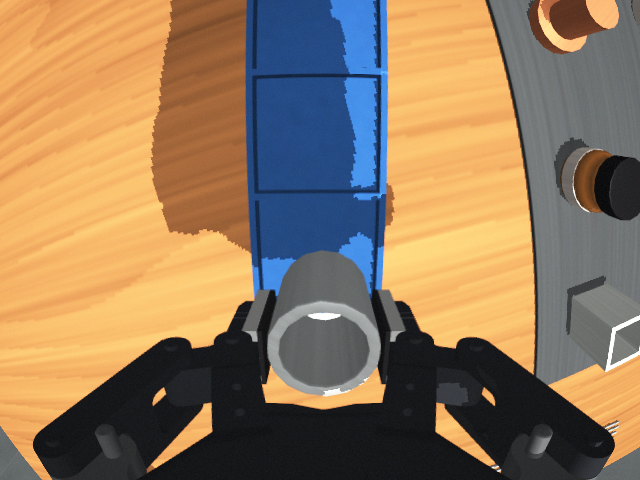

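View pics/s3.png

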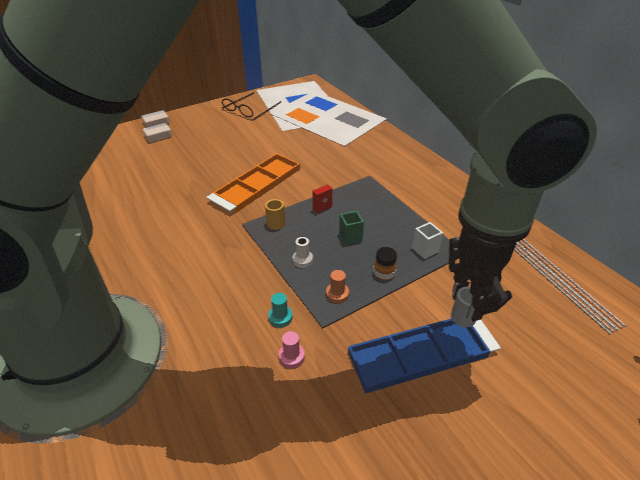

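The wrist view shows the pipe centred over the lip pocket, with the tray's walls at columns 250 and 385 and the pipe at 322. I lower it to the floor and let go.

```bash
python3 -m creep '{"turn":[[0,0,0],[0,0,0],[0,0,0],[0,0,0],[0,0,0],[0,0,0],[0,0,0],[0,0,0]],"xyz":[[-0.1,0.6,0],[0,0.6,0],[0,0.4,0],[0,0.3,0],[0,0.2,0],[0,0,0],[0,0,0],[0,0,0]],"claw":[0,0,0,0,0,0,100,100]}'
python3 go.py 565 -322 130 75.1
```

```text
t: 8.22
tcp_pos: [0.5658, -0.3231, 0.0308]
orientation: [0.561, 0.431, -0.431, -0.56]
wrist_force: [0.4, -0.4, 0.0]
finger_gap: 0.0747
t 8.22 tcp [ 565.8 -323.1   30.8] az 75.1 tilt 0.05 gap 74.7 F [ 0.4 -0.4  0. ] j [ 0.46  0.81 -0.05  1.65  0.06  0.68  1.69]
turn-y units -0.0
shift units after turn: x 0.03 y -3.31 z 0.04
```

```bash
python3 -m creep '{"turn":[[0,0,0],[0,0,0],[0,0,0],[0,-0.8,0],[0,-0.84,0],[0,-0.84,0]],"xyz":[[0,0,0],[0,-0.4,0],[0,-0.7,0],[0,-0.8,0],[0,-0.8,0],[0,-0.7,0]],"claw":[100,100,100,100,100,100]}'
python3 go.py 678 -116 130 90
python3 - <<'E'
from h import *
im=robot.read_camera("side"); cv2.imwrite("pics/s4.png",cv2.resize(im[240:420,320:560,::-1],None,fx=3,fy=3,interpolation=cv2.INTER_CUBIC))
E
```

```text
t: 8.98
tcp_pos: [0.5658, -0.3232, 0.1351]
orientation: [0.5, 0.501, -0.5, -0.499]
wrist_force: [-0.2, 0.2, -0.9]
finger_gap: 0.0853
t 8.97 tcp [ 565.8 -323.2  135.1] az 90.1 tilt 0.11 gap 85.3 F [-0.2  0.2 -0.9] j [ 0.51  0.67 -0.13  1.6   0.11  0.87  1.91]
turn-y units 0.02
shift units after turn: x 6.91 y 0.17 z -3.74
```

View pics/s4.png

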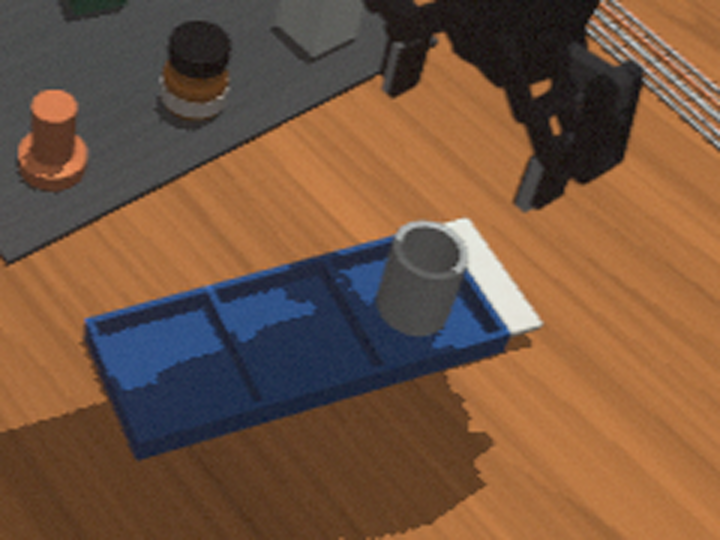

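The steel pipe stands upright in the lip pocket, crop (422,280). The aluminium tube is next.

```bash
python3 -m creep '{"turn":[[0,0,0],[0,0,0],[0,0,0],[0,0,0],[0,0,0],[0,0,0],[0,0,0],[0,0,0],[0,0,0]],"xyz":[[0.7,0,-0.4],[0.95,0,-0.5],[0.95,0,-0.5],[0.95,0,-0.5],[0.95,0,-0.5],[0.95,0.1,-0.5],[0.9,0.1,-0.5],[0.56,0,-0.34],[0,0,0]],"claw":[100,100,100,100,100,100,100,100,100]}'
python3 go.py 678 -116 26 90
python3 - <<'E'
from h import *
c=cam("wrist"); im=robot.read_camera("wrist")
print([proj("wrist",[.678+a,-.116+b,.06],c).round(1).tolist() for a,b in ((-.02,-.02),(-.02,.02),(.02,.02),(.02,-.02),(0,0))])
cv2.imwrite("pics/w5.png",im[:,:,::-1])
E
```

```text
t: 10.15
tcp_pos: [0.6784, -0.1138, 0.1264]
orientation: [0.5, 0.5, -0.5, -0.5]
wrist_force: [-0.5, -0.3, -0.8]
finger_gap: 0.0855
t 10.15 tcp [ 678.4 -113.8  126.4] az 90.1 tilt 0.03 gap 85.5 F [-0.5 -0.3 -0.8] j [ 0.16  0.73 -0.13  1.5   0.11  0.92  1.57]
turn-y units 0.01
shift units after turn: x -0.07 y 3.35 z 0.01
[[281.9, 223.4], [351.0, 223.4], [349.4, 287.0], [284.1, 286.9], [316.5, 256.2]]
```

View pics/w5.png

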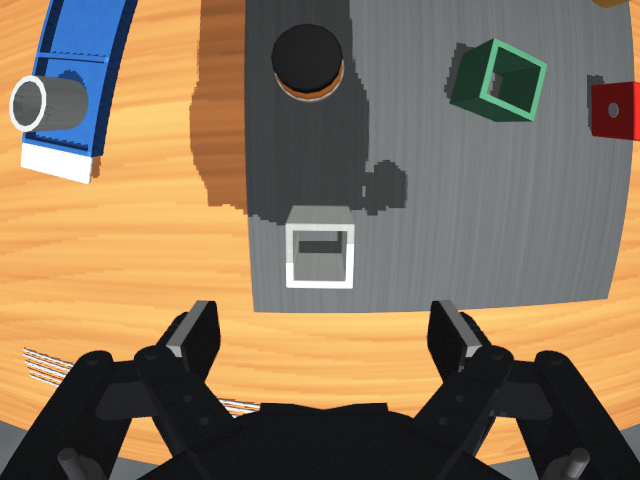

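The tube's top spans (287,223) to (354,288), centred at (320,256). That is 2 mm from prediction and square to the jaws. I go straight down and close.

```bash
python3 -m creep '{"turn":[[0,0,0],[0,0,0],[0,0,0],[0,0,0],[0,0,0],[0,0,0],[0,0,0],[0,0,0],[0,0,0],[0,0,0]],"xyz":[[0,0.8,0],[0,0.8,0],[0,0.8,0],[0,0.6,0],[0,0.35,0],[0,0,0],[0,0,0],[0,0,0],[0,0,0],[0,0,0]],"claw":[100,100,100,100,100,0,0,0,0,0]}' 50
python3 go.py 419 272 130 108.6
```

```text
t: 11.45
tcp_pos: [0.6785, -0.1157, 0.0268]
orientation: [0.501, 0.5, -0.499, -0.5]
wrist_force: [-0.4, 0.1, 7.4]
finger_gap: 0.0391
t 11.45 tcp [ 678.5 -115.7   26.8] az 90.0 tilt 0.08 gap 39.1 F [-0.4  0.1  7.4] j [ 0.15  0.86 -0.12  1.54  0.13  0.75  1.55]
turn-y units -3.11
shift units after turn: x 15.01 y -3.44 z 4.08
```

```bash
python3 -m creep '{"turn":[[0,0,0],[0,-0.7,0],[0,-0.8,0],[0,-0.8,0],[0,-0.8,0],[0,0,0]],"xyz":[[0,-0.4,0],[0,-0.8,0],[0,-0.9,0],[0,-0.9,0],[0,-0.5,0],[0.5,0,0.12]],"claw":[0,0,0,0,0,0]}'
python3 go.py 419 272 130 108.6
```

```text
t: 12.2
tcp_pos: [0.6701, -0.1033, 0.1323]
orientation: [0.414, 0.574, -0.573, -0.413]
wrist_force: [-0.2, -0.7, -1.5]
finger_gap: 0.0395
t 12.2 tcp [ 670.1 -103.3  132.3] az 108.4 tilt 0.15 gap 39.5 F [-0.2 -0.7 -1.5] j [ 0.2   0.72 -0.22  1.52  0.18  0.92  1.82]
turn-y units -0.03
shift units after turn: x 14.53 y 0.08 z 3.94
```

```bash
python3 -m creep '{"turn":[[0,-0.03,0],[0,0,0],[0,0,0],[0,0,0],[0,0,0],[0,0,0],[0,0,0],[0,0,0],[0,0,0],[0,0,0]],"xyz":[[0.9,0,0.25],[1,0,0.27],[1,0,0.27],[1,0,0.27],[1,0,0.27],[1,0,0.27],[1,0,0.27],[1,0,0.27],[1,0,0.27],[1,0,0.27]],"claw":[0,0,0,0,0,0,0,0,0,0]}'
python3 go.py 419 272 130 108.6
```

```text
t: 13.45
tcp_pos: [0.4964, 0.154, 0.1304]
orientation: [-0.412, -0.574, 0.575, 0.413]
wrist_force: [0.3, -0.1, -0.8]
finger_gap: 0.0394
t 13.45 tcp [496.4 154.  130.4] az 108.6 tilt 0.05 gap 39.4 F [ 0.3 -0.1 -0.8] j [-0.23  0.5  -0.24  1.96  0.18  0.7   1.31]
turn-y units 0.0
shift units after turn: x 4.55 y 0.01 z 1.19
```

```bash
python3 -m creep '{"turn":[[0,0,0],[0,0,0],[0,0,0],[0,0,0],[0,0,0],[0,0,0],[0,0,0],[0,0,0]],"xyz":[[1,0,0.27],[1,0,0.27],[1,0,0.27],[0.9,0,0.27],[0.65,0.3,0.15],[0,0.5,0],[0,0.5,0],[0,0,0]],"claw":[0,0,0,0,0,0,0,0]}'
python3 go.py 419 272 26 108.6
python3 - <<'E'
from h import *
c=cam("wrist"); im=robot.read_camera("wrist"); cv2.imwrite("pics/w6.png",im[:,:,::-1])
E
```

```text
t: 14.45
tcp_pos: [0.419, 0.2691, 0.0904]
orientation: [-0.412, -0.574, 0.575, 0.413]
wrist_force: [0.0, -0.6, 0.1]
finger_gap: 0.0392
t 14.45 tcp [419.  269.1  90.4] az 108.7 tilt 0.15 gap 39.2 F [ 0.  -0.6  0.1] j [-0.51  0.54 -0.23  2.03  0.22  0.59  1.  ]
turn-y units 0.01
shift units after turn: x 0.09 y 2.15 z -0.03
```

View pics/w6.png

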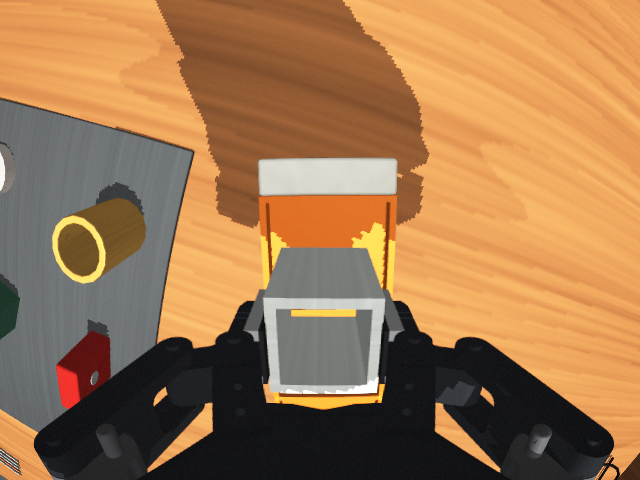

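The tube hangs over the orange lip pocket: the white lip is at row 178, the walls are at columns 263 and 395, and the tube is at 324. I shift +4 mm across, lower and open.

```bash
python3 -m creep '{"turn":[[0,0,0],[0,0,0],[0,0,0],[0,0,0],[0,0,0],[0,0,0],[0,0,0],[0,0,0],[0,0,0],[0,0,0]],"xyz":[[0.13,0.6,0],[0,0.6,0],[0,0.4,0],[0,0.3,0],[0,0.2,0],[0,0.03,0],[0,0,0],[0,0,0],[0,0,0],[0,-0.4,0]],"claw":[0,0,0,0,0,0,100,100,100,100]}'
python3 go.py 568 120 130 90
```

```text
t: 15.75
tcp_pos: [0.4178, 0.2737, 0.0399]
orientation: [-0.412, -0.574, 0.575, 0.412]
wrist_force: [1.1, -1.1, 0.8]
finger_gap: 0.0855
t 15.75 tcp [417.8 273.7  39.9] az 108.7 tilt 0.08 gap 85.5 F [ 1.1 -1.1  0.8] j [-0.55  0.64 -0.2   2.05  0.26  0.48  0.96]
turn-y units 3.12
shift units after turn: x -5.12 y -3.0 z -5.01
```

```bash
python3 -m creep '{"turn":[[0,0,0],[0,0.75,0],[0,0.8,0],[0,0.8,0],[0,0.77,0],[0,0,0]],"xyz":[[0,-0.7,0],[0,-0.7,0],[0,-0.7,0],[0,-0.6,0],[0,-0.3,0],[0,0,0]],"claw":[100,100,100,100,100,100]}'
python3 go.py 568 120 130 90
python3 - <<'E'
from h import *
im=robot.read_camera("side"); cv2.imwrite("pics/s7.png",cv2.resize(im[130:240,180:360,::-1],None,fx=4,fy=4,interpolation=cv2.INTER_CUBIC))
E
```

```text
t: 16.5
tcp_pos: [0.4185, 0.2743, 0.1311]
orientation: [0.5, 0.501, -0.5, -0.5]
wrist_force: [-1.5, -0.3, 0.5]
finger_gap: 0.0854
t 16.5 tcp [418.5 274.3 131.1] az 90.0 tilt 0.1 gap 85.4 F [-1.5 -0.3  0.5] j [-0.58  0.47 -0.16  2.01  0.12  0.67  0.76]
turn-y units 0.01
shift units after turn: x -5.14 y 0.04 z -4.98
```

View pics/s7.png

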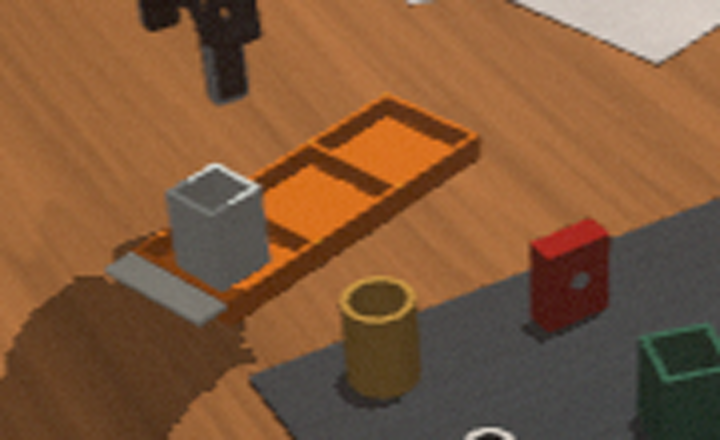

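The tube stands upright in the orange lip pocket, crop (217,230). The red spacer is next.

```bash
python3 -m creep '{"turn":[[0,0,0],[0,0,0],[0,0,0],[0,0,0],[0,0,0],[0,0,0],[0,0,0]],"xyz":[[-0.8,0,-0.75],[-0.95,0,-0.95],[-0.95,0,-0.95],[-0.95,0,-0.95],[-0.9,0,-0.9],[-0.55,0,-0.48],[0,0,0]],"claw":[100,100,100,100,100,100,100]}'
python3 go.py 568 120 26 90
python3 - <<'E'
from h import *
c=cam("wrist"); im=robot.read_camera("wrist")
print([proj("wrist",[.568+a,.120+b,.06],c).round(1).tolist() for a,b in ((-.022,-.01),(-.022,.01),(.022,.01),(.022,-.01),(0,0))])
cv2.imwrite("pics/w8.png",im[:,:,::-1])
E
```

```text
t: 17.42
tcp_pos: [0.5679, 0.12, 0.1294]
orientation: [-0.5, -0.5, 0.5, 0.5]
wrist_force: [-0.4, 0.3, 0.7]
finger_gap: 0.0853
t 17.43 tcp [567.9 120.  129.4] az 90.0 tilt 0.04 gap 85.3 F [-0.4  0.3  0.7] j [-0.21  0.58 -0.14  1.8   0.11  0.77  1.16]
turn-y units -0.01
shift units after turn: x 0.0 y 3.45 z -0.0
[[303.2, 219.9], [337.5, 219.8], [336.7, 289.0], [304.5, 289.0], [320.5, 255.5]]
```

View pics/w8.png

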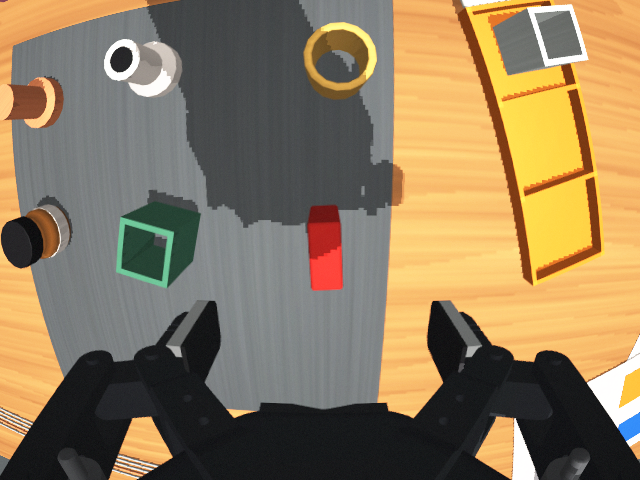

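The spacer's top spans (308,222) to (342,289), so it is 2.5 mm further +y, with its broad faces square to the jaws. I go down and close.

```bash
python3 -m creep '{"turn":[[0,0,0],[0,0,0],[0,0,0],[0,0,0],[0,0,0],[0,0,0],[0,0,0],[0,0,0],[0,0,0],[0,0,0]],"xyz":[[0.08,0.8,0],[0,0.8,0],[0,0.8,0],[0,0.65,0],[0,0.4,0],[0,0,0],[0,0,0],[0,0,0],[0,0,0],[0,0,0]],"claw":[100,100,100,100,100,0,0,0,0,0]}' 50
python3 go.py 493 -303 130 75.1
```

```text
t: 18.73
tcp_pos: [0.568, 0.1235, 0.027]
orientation: [0.5, 0.5, -0.5, -0.5]
wrist_force: [-0.9, -0.1, 6.2]
finger_gap: 0.0192
t 18.73 tcp [568.  123.5  27. ] az 90.0 tilt 0.05 gap 19.2 F [-0.9 -0.1  6.2] j [-0.23  0.74 -0.12  1.84  0.15  0.57  1.12]
turn-y units 2.48
shift units after turn: x -14.38 y -3.43 z -1.24
```

```bash
python3 -m creep '{"turn":[[0,0,0],[0,0,0],[0,0.82,0],[0,0.83,0],[0,0.83,0],[0,0,0],[0,0,0],[0,0,0],[0,0,0],[0,0,0]],"xyz":[[0,-0.4,0],[0,-0.8,0],[0,-0.9,0],[0,-0.9,0],[0,-0.5,0],[-0.6,0,-0.05],[-0.9,0,-0.08],[-1,0,-0.08],[-1,0,-0.08],[-1,0,-0.08]],"claw":[0,0,0,0,0,0,0,0,0,0]}'
python3 go.py 493 -303 130 75.1
python3 - <<'E'
from h import *
c=cam("wrist"); im=robot.read_camera("wrist"); cv2.imwrite("pics/w9.png",im[:,:,::-1])
E
```

```text
t: 19.98
tcp_pos: [0.5427, -0.012, 0.131]
orientation: [-0.56, -0.431, 0.432, 0.56]
wrist_force: [0.1, -0.1, -1.7]
finger_gap: 0.0192
t 19.98 tcp [542.7 -12.  131. ] az 75.2 tilt 0.06 gap 19.2 F [ 0.1 -0.1 -1.7] j [-0.03  0.53 -0.07  1.9   0.06  0.71  1.17]
turn-y units 0.02
shift units after turn: x -9.8 y 0.03 z -0.89
```

View pics/w9.png

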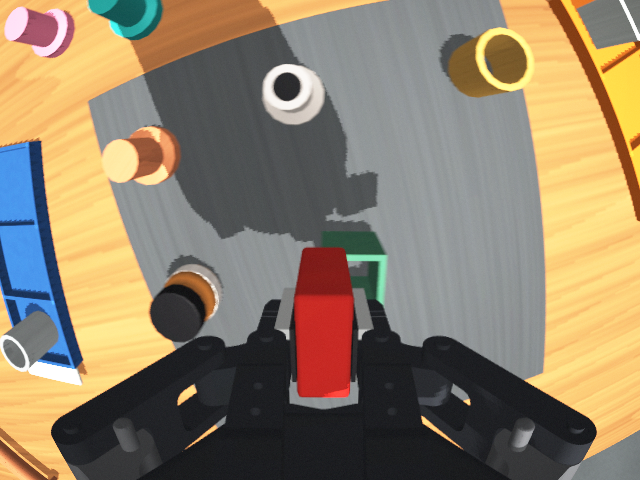

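The spacer is held upright. I carry on to the middle pocket of the blue tray.

```bash
python3 -m creep '{"turn":[[0,0,0],[0,0,0],[0,0,0],[0,0,0],[0,0,0],[0,0,0],[0,0,0],[0,0,0],[0,0,0],[0,0,0]],"xyz":[[-1,0,-0.09],[-1,0,-0.09],[-1,0,-0.09],[-1,0,-0.09],[-1,0,-0.09],[-1,0,-0.09],[-1,0,-0.09],[-1,0,-0.09],[-1,0,-0.09],[-0.7,0,-0.05]],"claw":[0,0,0,0,0,0,0,0,0,0]}'
python3 -m creep '{"turn":[[0,0,0],[0,0,0],[0,0,0]],"xyz":[[-0.05,0.5,0],[0,0.7,0],[0,0,0]],"claw":[0,0,0]}'
python3 go.py 493 -303 26 75.1
python3 - <<'E'
from h import *
c=cam("wrist"); im=robot.read_camera("wrist"); cv2.imwrite("pics/w10.png",im[:,:,::-1])
E
```

```text
t: 21.28
tcp_pos: [0.4927, -0.2996, 0.1311]
orientation: [-0.56, -0.431, 0.431, 0.561]
wrist_force: [0.4, -0.3, -1.3]
finger_gap: 0.0196
t: 21.65
tcp_pos: [0.4928, -0.2978, 0.0936]
orientation: [-0.559, -0.431, 0.432, 0.561]
wrist_force: [0.0, 0.6, -2.1]
finger_gap: 0.0194
t 21.65 tcp [ 492.8 -297.8   93.6] az 75.2 tilt 0.2 gap 19.4 F [ 0.   0.6 -2.1] j [ 0.48  0.63 -0.06  1.84  0.06  0.68  1.7 ]
turn-y units 0.02
shift units after turn: x -0.17 y 2.25 z -0.05
```

View pics/w10.png

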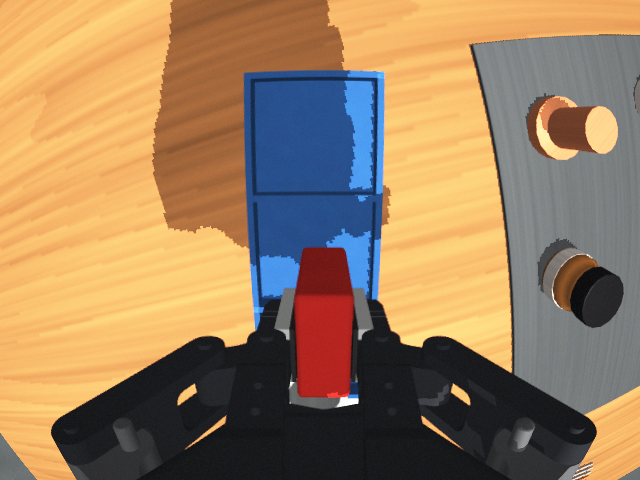

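```bash
python3 -m creep '{"turn":[[0,0,0],[0,0,0],[0,0,0],[0,0,0],[0,0,0],[0,0,0],[0,0,0],[0,0,0],[0,0,0],[0,-0.0,0]],"xyz":[[-0.18,0.6,-0.05],[0,0.6,0],[0,0.5,0],[0,0.3,0],[0,0.2,0],[0,0.04,0],[0,0,0],[0,0,0],[0,0,0],[0,-0.4,0]],"claw":[0,0,0,0,0,0,100,100,100,100]}'
python3 go.py 448 -121 130 90
```

```text
t: 22.95
tcp_pos: [0.4933, -0.3046, 0.0402]
orientation: [-0.56, -0.431, 0.431, 0.561]
wrist_force: [-0.8, 0.4, -0.5]
finger_gap: 0.085
t 22.95 tcp [ 493.3 -304.6   40.2] az 75.1 tilt 0.07 gap 85.0 F [-0.8  0.4 -0.5] j [ 0.49  0.71 -0.06  1.85  0.07  0.58  1.7 ]
turn-y units -2.48
shift units after turn: x 6.12 y -2.99 z 1.51
```

```bash
python3 -m creep '{"turn":[[0,0,0],[0,-0.82,0],[0,-0.83,0],[0,-0.83,0],[0,0,0],[0,0,0],[0,0,0],[0,0,0],[0,0,0],[0,0,0]],"xyz":[[0,-0.7,0],[0,-0.8,0],[0,-0.8,0],[0,-0.7,0],[0.7,0,0.18],[1,0,0.25],[1,0,0.25],[1,0,0.25],[1,0,0.25],[0.9,0,0.22]],"claw":[100,100,100,100,100,100,100,100,100,100]}'
python3 go.py 448 -121 130 90
python3 - <<'E'
from h import *
im=robot.read_camera("side"); cv2.imwrite("pics/s11.png",cv2.resize(im[240:420,320:560,::-1],None,fx=3,fy=3,interpolation=cv2.INTER_CUBIC))
E
```

```text
t: 24.2
tcp_pos: [0.4515, -0.1359, 0.1311]
orientation: [0.5, 0.5, -0.5, -0.5]
wrist_force: [0.8, -0.9, -0.0]
finger_gap: 0.0856
t 24.2 tcp [ 451.5 -135.9  131.1] az 90.0 tilt 0.05 gap 85.6 F [ 0.8 -0.9 -0. ] j [ 0.29  0.44 -0.16  2.08  0.11  0.63  1.63]
turn-y units 0.0
shift units after turn: x 0.5 y 0.04 z 0.12
```

View pics/s11.png

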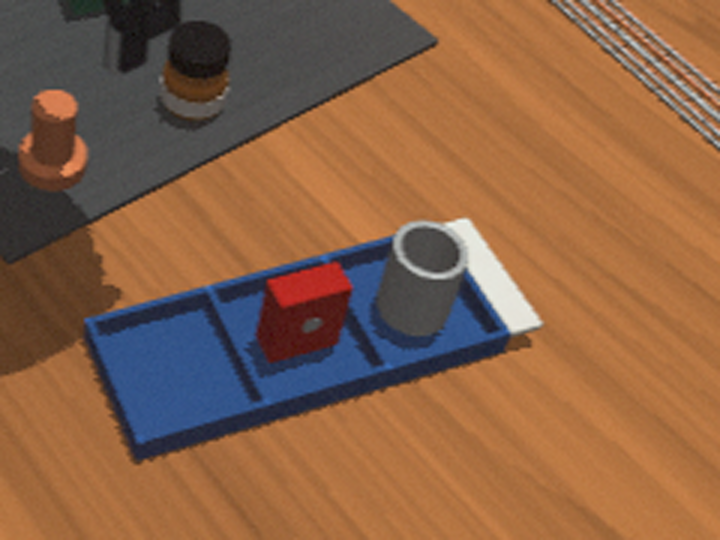

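The spacer stands in the blue middle pocket, crop (305,315), with the pipe next to the lip. I move over the copper plug and check it.

```bash
python3 -m creep '{"turn":[[0,0,0],[0,0,0]],"xyz":[[0.5,0,0.12],[0,0,0]],"claw":[100,100]}'
python3 go.py 448 -121 26 90
python3 - <<'E'
from h import *
c=cam("wrist"); im=robot.read_camera("wrist")
print(proj("wrist",[.448,-.121,.06],c).round(1))
cv2.imwrite("pics/w12.png",im[:,:,::-1])
E
```

```text
t: 24.5
tcp_pos: [0.4481, -0.1213, 0.1306]
orientation: [0.5, 0.5, -0.5, -0.5]
wrist_force: [0.3, 0.2, 0.1]
finger_gap: 0.0855
t 24.5 tcp [ 448.1 -121.3  130.6] az 90.1 tilt 0.02 gap 85.5 F [0.3 0.2 0.1] j [ 0.26  0.43 -0.16  2.1   0.11  0.62  1.6 ]
turn-y units 0.01
shift units after turn: x 0.01 y 3.49 z 0.0
[320.8 254.4]
```

View pics/w12.png

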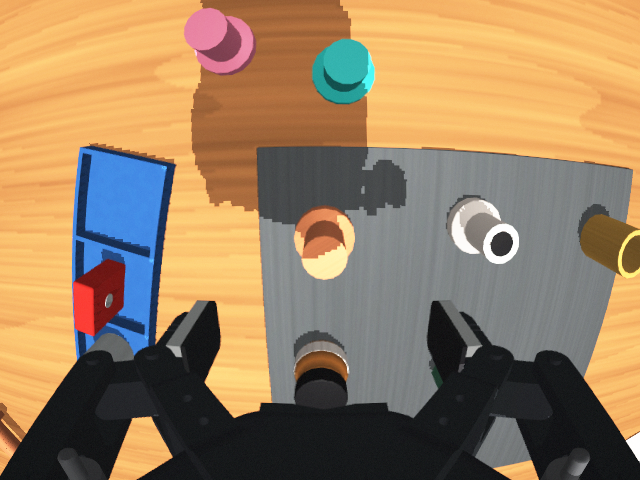

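This is the copper-coloured plug, stem top at (325,256). Pink (208,28) and teal (346,62) are well off the plate. I go down and close on the stem with a firmer grip, since the copper is heavier.

```bash
python3 -m creep '{"turn":[[0,0,0],[0,0,0],[0,0,0],[0,0,0],[0,0,0],[0,0,0],[0,0,0],[0,0,0],[0,0,0],[0,0,0]],"xyz":[[0.08,0.8,-0.03],[0,0.8,0],[0,0.8,0],[0,0.65,0],[0,0.37,0],[0,0,0],[0,0,0],[0,0,0],[0,0,0],[0,0,0]],"claw":[100,100,100,100,100,0,0,0,0,0]}' 60
python3 go.py 489 296 130 108.6
```

```text
t: 25.8
tcp_pos: [0.4494, -0.1196, 0.0284]
orientation: [0.5, 0.5, -0.5, -0.5]
wrist_force: [-0.9, 0.6, 11.1]
finger_gap: 0.0267
t 25.8 tcp [ 449.4 -119.6   28.4] az 90.0 tilt 0.07 gap 26.7 F [-0.9  0.6 11.1] j [ 0.22  0.63 -0.11  2.15  0.17  0.38  1.54]
turn-y units -3.1
shift units after turn: x 12.71 y -3.39 z -5.67
```

```bash
python3 -m creep '{"turn":[[0,0,0],[0,0,0],[0,-0.75,0],[0,-0.8,0],[0,-0.8,0],[0,-0.75,0],[0,0,0]],"xyz":[[0,-0.4,0],[0,-0.7,0],[0,-0.8,0],[0,-0.8,0],[0,-0.6,0],[0,-0.2,0],[0,0,0]],"claw":[0,0,0,0,0,0,0]}'
python3 go.py 489 296 135 108.6
python3 - <<'E'
from h import *
c=cam("wrist"); im=robot.read_camera("wrist"); cv2.imwrite("pics/w13.png",im[:,:,::-1])
E
```

```text
t: 26.68
tcp_pos: [0.4491, -0.1197, 0.1336]
orientation: [0.413, 0.574, -0.574, -0.412]
wrist_force: [-0.2, 0.2, -3.9]
finger_gap: 0.0262
t 26.68 tcp [ 449.1 -119.7  133.6] az 108.6 tilt 0.07 gap 26.2 F [-0.2  0.2 -3.9] j [ 0.34  0.43 -0.26  2.09  0.18  0.64  1.85]
turn-y units -0.0
shift units after turn: x 12.71 y -0.05 z -5.68
```

View pics/w13.png

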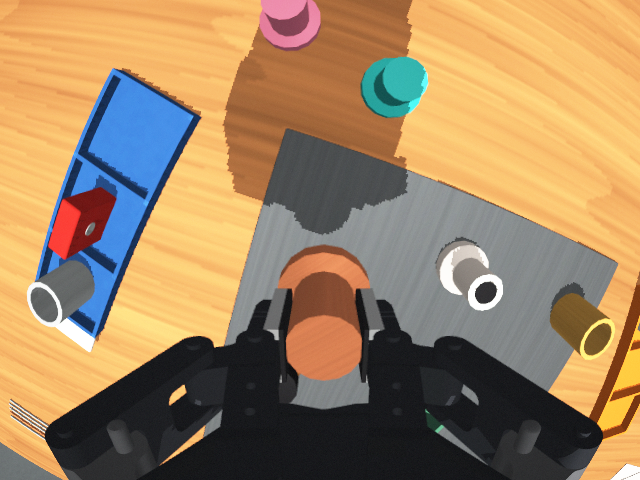

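The copper plug is held upright by its stem, with the wrist force showing its 3.9 N. I carry it to the orange middle pocket.

```bash
python3 -m creep '{"turn":[[0,0,0],[0,0,0],[0,0,0],[0,0,0],[0,0,0],[0,0,0],[0,0,0],[0,0,0],[0,0,0],[0,0,0]],"xyz":[[0.5,0,-0.23],[0.9,0,-0.4],[1,0,-0.45],[1,0,-0.45],[1,0,-0.45],[1,0,-0.45],[1,0,-0.45],[1,0,-0.45],[1,0,-0.45],[1,0,-0.45]],"claw":[0,0,0,0,0,0,0,0,0,0]}'
python3 go.py 489 296 135 108.6
```

```text
t: 27.98
tcp_pos: [0.4784, 0.1904, 0.1322]
orientation: [-0.412, -0.574, 0.574, 0.413]
wrist_force: [0.1, -1.0, -3.1]
finger_gap: 0.0267
t 27.98 tcp [478.4 190.4 132.2] az 108.6 tilt 0.05 gap 26.7 F [ 0.1 -1.  -3.1] j [-0.28  0.5  -0.28  1.97  0.21  0.71  1.21]
turn-y units 0.0
shift units after turn: x 3.22 y -0.09 z -1.46
```

```bash
python3 -m creep '{"turn":[[0,0,0],[0,0,0],[0,0,0],[0,0,0],[0,0,0],[0,0,0],[0,0,0]],"xyz":[[1,0,-0.45],[1,0,-0.45],[0.8,0,-0.36],[0.45,0.3,-0.2],[0,0.5,0],[0,0.5,0],[0,0,0]],"claw":[0,0,0,0,0,0,0]}'
python3 go.py 489 296 27 108.6
python3 - <<'E'
from h import *
c=cam("wrist"); im=robot.read_camera("wrist"); cv2.imwrite("pics/w14.png",im[:,:,::-1])
E
```

```text
t: 28.85
tcp_pos: [0.489, 0.2932, 0.092]
orientation: [-0.413, -0.573, 0.575, 0.413]
wrist_force: [0.3, -0.1, -2.2]
finger_gap: 0.0263
t 28.85 tcp [489.  293.2  92. ] az 108.6 tilt 0.17 gap 26.3 F [ 0.3 -0.1 -2.2] j [-0.46  0.63 -0.26  1.84  0.24  0.7   1.04]
turn-y units -0.01
shift units after turn: x 0.09 y 2.17 z -0.03
```

View pics/w14.png

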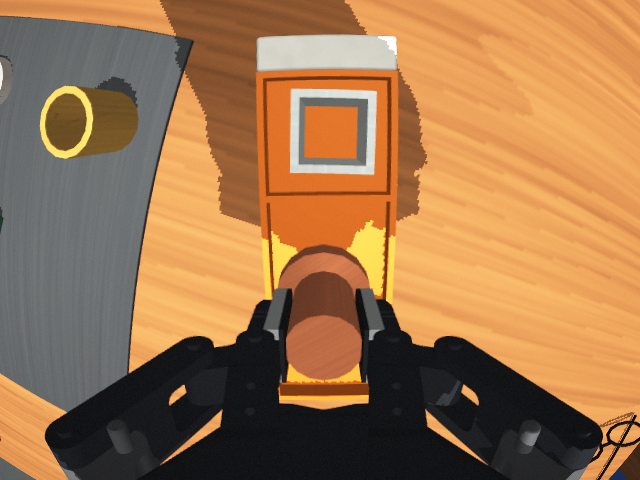

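```bash
python3 -m creep '{"turn":[[0,0,0],[0,0,0],[0,0,0],[0,0,0],[0,0,0],[0,0,0],[0,0,0],[0,0,0],[0,0,0],[0,0,0]],"xyz":[[0.13,0.6,0],[0,0.6,0],[0,0.4,0],[0,0.3,0],[0,0.2,0],[0,0.06,0],[0,0,0],[0,0,0],[0,0,0],[0,-0.4,0]],"claw":[0,0,0,0,0,0,100,100,100,100]}'
python3 go.py 439 -5 130 90
```

```text
t: 30.15
tcp_pos: [0.488, 0.2982, 0.0408]
orientation: [-0.412, -0.574, 0.575, 0.413]
wrist_force: [-0.2, 0.4, 0.2]
finger_gap: 0.0853
t 30.15 tcp [488.  298.2  40.8] az 108.6 tilt 0.06 gap 85.3 F [-0.2  0.4  0.2] j [-0.49  0.71 -0.23  1.86  0.27  0.6   1.01]
turn-y units 3.1
shift units after turn: x -10.11 y -2.97 z 1.63
```

```bash
python3 -m creep '{"turn":[[0,0,0],[0,0,0],[0,0.77,0],[0,0.77,0],[0,0.78,0],[0,0.78,0],[0,0,0],[0,0,0],[0,0,0],[0,0,0]],"xyz":[[0,-0.7,0],[0,-0.8,0],[0,-0.8,0],[0,-0.5,0],[0,-0.17,0],[0,0,0],[-0.7,0,0.11],[-1,0,0.16],[-1,0,0.16],[-1,0,0.16]],"claw":[100,100,100,100,100,100,100,100,100,100]}'
python3 go.py 439 -5 130 90
python3 - <<'E'
from h import *
im=robot.read_camera("side"); cv2.imwrite("pics/s15.png",cv2.resize(im[130:240,180:360,::-1],None,fx=4,fy=4,interpolation=cv2.INTER_CUBIC))
E
```

```text
t: 31.4
tcp_pos: [0.4702, 0.1854, 0.1304]
orientation: [-0.5, -0.5, 0.5, 0.5]
wrist_force: [1.4, 0.0, 1.1]
finger_gap: 0.0854
t 31.4 tcp [470.2 185.4 130.4] az 90.1 tilt 0.02 gap 85.4 F [1.4 0.  1.1] j [-0.34  0.48 -0.2   2.    0.14  0.68  0.94]
turn-y units 0.01
shift units after turn: x -6.35 y 0.01 z 1.04
```

View pics/s15.png

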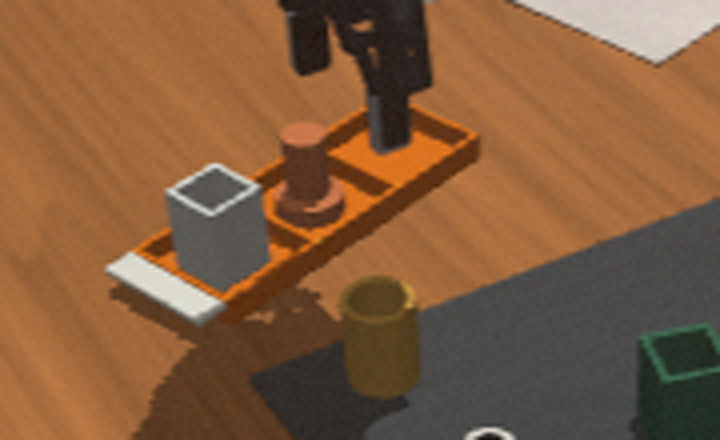

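The copper plug stands in the orange middle pocket, crop (307,175). The nozzle is last.

```bash
python3 -m creep '{"turn":[[0,0,0],[0,0,0],[0,0,0],[0,0,0],[0,0,0],[0,0,0],[0,0,0],[0,0,0]],"xyz":[[-1,0,0.16],[-1,0,0.16],[-1,0,0.16],[-1,0,0.16],[-1,0,0.16],[-0.8,0,0.14],[-0.55,0,0.1],[0,0,0]],"claw":[100,100,100,100,100,100,100,100]}'
python3 go.py 439 -5 31 90
python3 - <<'E'
from h import *
c=cam("wrist"); im=robot.read_camera("wrist")
print(proj("wrist",[.439,-.007,.06],c).round(1))
cv2.imwrite("pics/w16.png",im[:,:,::-1])
E
```

```text
t: 32.45
tcp_pos: [0.4393, -0.0042, 0.1302]
orientation: [0.5, 0.5, -0.5, -0.5]
wrist_force: [0.2, -0.1, 0.5]
finger_gap: 0.0852
t 32.45 tcp [439.3  -4.2 130.2] az 89.9 tilt 0.02 gap 85.2 F [ 0.2 -0.1  0.5] j [ 0.03  0.4  -0.19  2.16  0.13  0.6   1.31]
turn-y units -0.01
shift units after turn: x -0.03 y 3.31 z 0.01
[315.7 254.5]
```

View pics/w16.png

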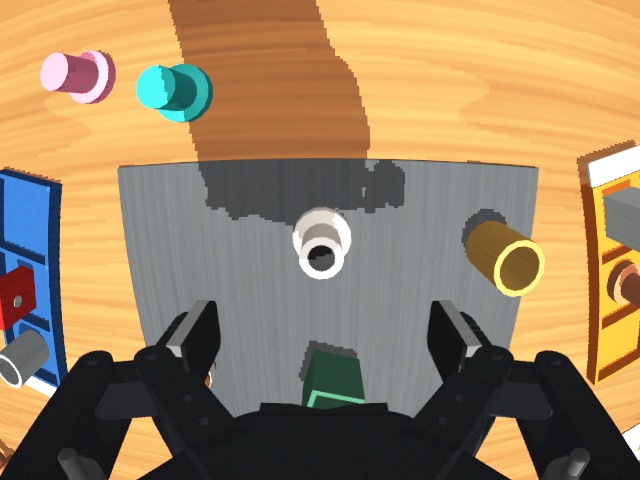

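The nozzle's neck top with its dark bore is at (321,257), and the jaws are centred on it. I go down to the neck and grip lightly.

```bash
python3 -m creep '{"turn":[[0,0,0],[0,0,0],[0,0,0],[0,0,0],[0,0,0],[0,0,0],[0,0,0],[0,0,0],[0,0,0],[0,0,0]],"xyz":[[0,0.8,-0.04],[0,0.8,0],[0,0.8,0],[0,0.6,0],[0,0.27,0],[0,0,0],[0,0,0],[0,0,0],[0,0,0],[0,0,0]],"claw":[100,100,100,100,100,0,0,0,0,0]}' 35
python3 go.py 559 319 130 108.6
```

```text
t: 33.75
tcp_pos: [0.4411, -0.0031, 0.0324]
orientation: [0.5, 0.5, -0.5, -0.5]
wrist_force: [-2.1, -0.4, 10.1]
finger_gap: 0.0258
t 33.75 tcp [441.1  -3.1  32.4] az 90.0 tilt 0.06 gap 25.8 F [-2.1 -0.4 10.1] j [-0.03  0.6  -0.12  2.2   0.21  0.35  1.24]
turn-y units -3.1
shift units after turn: x 8.92 y -3.25 z -7.15
```

```bash
python3 -m creep '{"turn":[[0,0,0],[0,0,0],[0,-0.75,0],[0,-0.8,0],[0,-0.8,0],[0,-0.75,0],[0,0,0]],"xyz":[[0,-0.4,0],[0,-0.7,0],[0,-0.8,0],[0,-0.8,0],[0,-0.5,0],[0,-0.15,0],[0,0,0]],"claw":[0,0,0,0,0,0,0]}'
python3 go.py 559 319 135 108.6
python3 - <<'E'
from h import *
c=cam("wrist"); im=robot.read_camera("wrist"); cv2.imwrite("pics/w17.png",im[:,:,::-1])
E
```

```text
t: 34.62
tcp_pos: [0.4409, -0.0034, 0.1332]
orientation: [0.413, 0.574, -0.574, -0.412]
wrist_force: [-0.4, -0.6, -1.0]
finger_gap: 0.0258
t 34.62 tcp [440.9  -3.4 133.2] az 108.6 tilt 0.08 gap 25.8 F [-0.4 -0.6 -1. ] j [ 0.11  0.4  -0.29  2.15  0.2   0.62  1.57]
turn-y units -0.0
shift units after turn: x 8.93 y -0.06 z -7.16
```

View pics/w17.png

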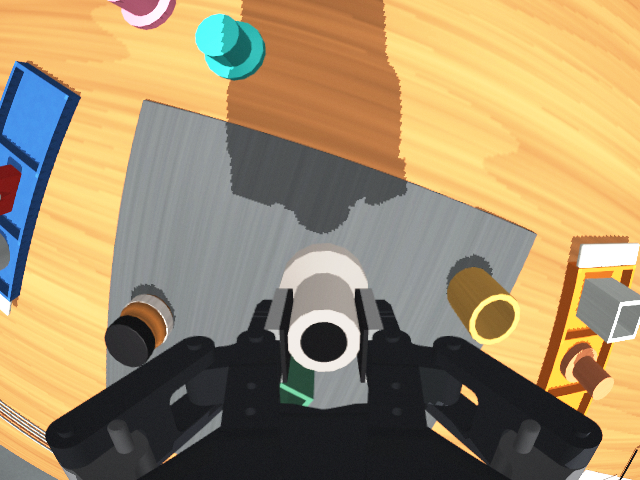

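The nozzle is held upright. I carry it to the orange pocket farthest from the lip.

```bash
python3 -m creep '{"turn":[[0,0,0],[0,0,0],[0,0,0],[0,0,0],[0,0,0],[0,0,0],[0,0,0],[0,0,0],[0,0,0],[0,0,0]],"xyz":[[0.5,0,-0.4],[0.9,0,-0.72],[1,0,-0.8],[1,0,-0.8],[1,0,-0.8],[1,0,-0.8],[1,0,-0.8],[1,0,-0.8],[1,0,-0.8],[0.5,0,-0.4]],"claw":[0,0,0,0,0,0,0,0,0,0]}'
python3 go.py 559 319 95 108.6
```

```text
t: 35.92
tcp_pos: [0.5576, 0.3202, 0.1317]
orientation: [-0.412, -0.574, 0.574, 0.413]
wrist_force: [-0.2, -0.1, -0.6]
finger_gap: 0.0257
t 35.92 tcp [557.6 320.2 131.7] az 108.6 tilt 0.05 gap 25.7 F [-0.2 -0.1 -0.6] j [-0.43  0.67 -0.28  1.62  0.23  0.88  1.1 ]
turn-y units -0.0
shift units after turn: x -0.05 y 1.22 z -0.03
```

```bash
python3 -m creep '{"turn":[[0,0,0],[0,0,0],[0,0,0]],"xyz":[[0,0.6,-0.03],[0,0.6,0],[0,0,0]],"claw":[0,0,0]}'
python3 go.py 559 319 31 108.6
python3 - <<'E'
from h import *
c=cam("wrist"); im=robot.read_camera("wrist"); cv2.imwrite("pics/w18.png",im[:,:,::-1])
E
```

```text
t: 36.3
tcp_pos: [0.5577, 0.3167, 0.0942]
orientation: [-0.413, -0.573, 0.575, 0.413]
wrist_force: [-0.6, -0.1, -0.5]
finger_gap: 0.0257
t 36.3 tcp [557.7 316.7  94.2] az 108.6 tilt 0.21 gap 25.7 F [-0.6 -0.1 -0.5] j [-0.43  0.72 -0.27  1.65  0.24  0.81  1.09]
turn-y units -0.01
shift units after turn: x 0.06 y 2.11 z -0.06
```

View pics/w18.png

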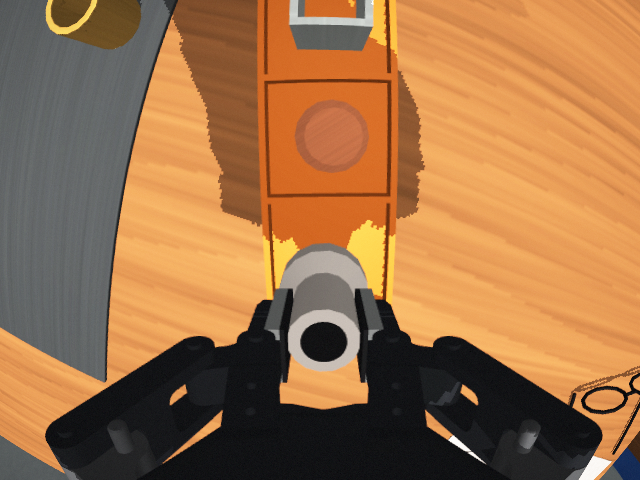

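The nozzle is over the far pocket, between the walls at columns 263 and 393. I lower it and let go.

```bash
python3 -m creep '{"turn":[[0,0,0],[0,0,0],[0,0,0],[0,0,0],[0,0,0],[0,0,0],[0,0,0],[0,0,0],[0,0,0],[0,0,0]],"xyz":[[0.12,0.6,-0.05],[0,0.6,0],[0,0.4,0],[0,0.3,0],[0,0.18,0],[0,0.02,0],[0,0,0],[0,0,0],[0,0,0],[0,-0.4,0]],"claw":[0,0,0,0,0,0,100,100,100,100]}'
python3 -m creep '{"turn":[[0,0,0],[0,0,0],[0,0,0],[0,0,0],[0,0,0],[0,0,0],[0,0,0],[0,0,0]],"xyz":[[0,-0.5,0],[0,-0.9,0],[0,-1,0],[0,-1,0],[0.5,-1,0],[1,-0.5,0],[1,0,0],[0,0,0]],"claw":[100,100,100,100,100,100,100,100]}'
python3 - <<'E'
from h import *
for n in ("side","top","wrist"):
    im=robot.read_camera(n); cv2.imwrite(f"pics/{n}_end.png",im[:,:,::-1])
o=robot.get_obs(); print(o["t"],o["tcp_pos"],o["finger_gap"])
E
```

```text
t: 37.6
tcp_pos: [0.5586, 0.322, 0.0452]
orientation: [-0.412, -0.574, 0.575, 0.413]
wrist_force: [0.4, 0.3, 0.1]
finger_gap: 0.0853
t: 38.6
tcp_pos: [0.5337, 0.3959, 0.1936]
orientation: [0.411, 0.576, -0.574, -0.412]
wrist_force: [1.0, -0.3, -0.5]
finger_gap: 0.0853
38.75 [0.53553464 0.39256806 0.19284791] 0.08526560813756659
```

View pics/side_end.png

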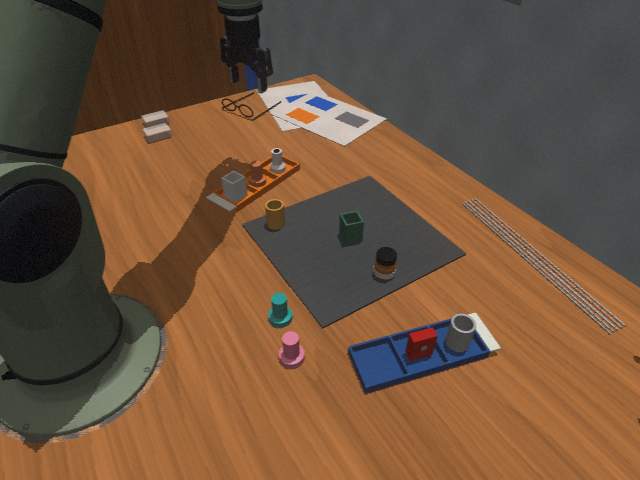

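View pics/top_end.png

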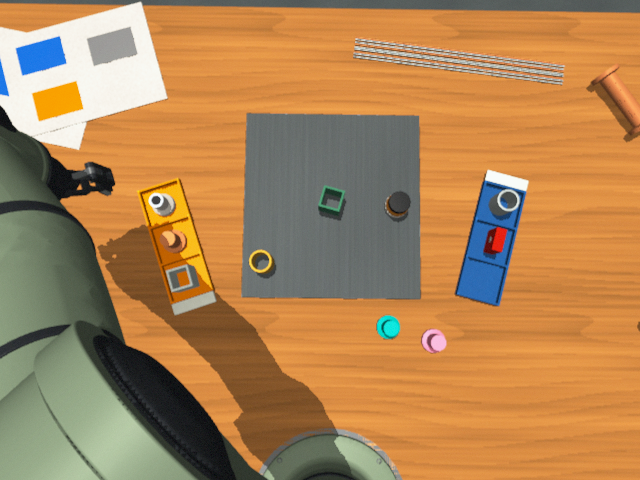

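All five pieces are in the trays, and the bystanders and decoys look unmoved. As a last check I'll measure the tops in enlarged crops from two views.

Run:
```python
import cv2
t=cv2.imread("pics/top_end.png"); s=cv2.imread("pics/side_end.png")
r=lambda a,k:cv2.resize(a,None,fx=k,fy=k,interpolation=cv2.INTER_CUBIC)
cv2.imwrite("pics/te.png",cv2.hconcat([r(t[170:320,130:225],4),r(t[165:315,450:535],4)]))
cv2.imwrite("pics/se_o.png",r(s[140:220,200:310],6)); cv2.imwrite("pics/se_b.png",r(s[305:400,340:505],4.8))
```

```text
(no output)
```

View pics/te.png

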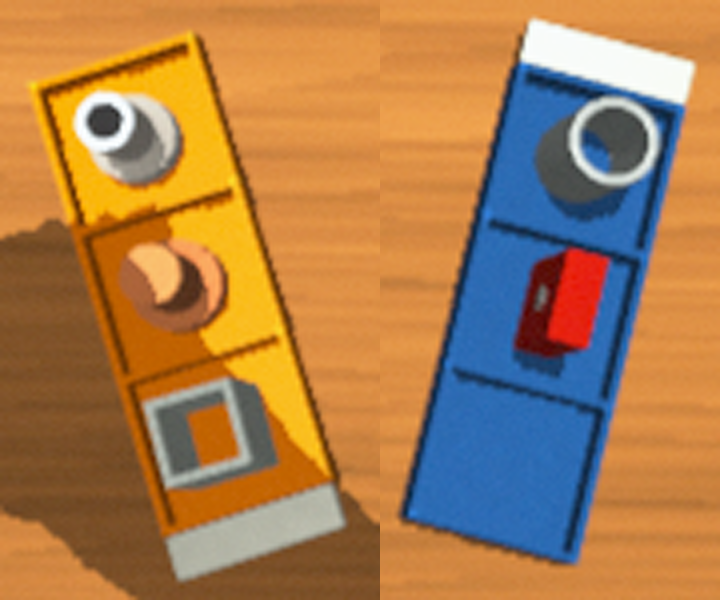

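View pics/se_o.png

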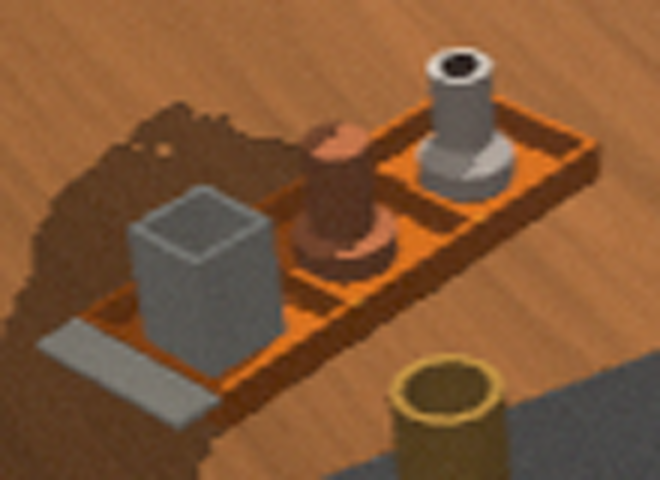

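View pics/se_b.png

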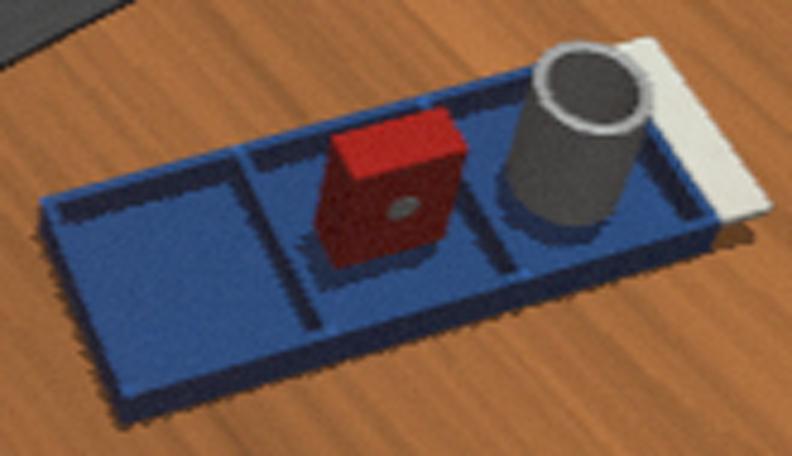

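Run:
```python
from h import *
P={"nozzle":("o",(104,121),(459,66),-74),"copper":("o",(153,272),(337,141),0),"alu":("o",(198,431),(202,224),74),"steel":("b",(234,140),(592,87),74),"spacer":("b",(198,299),(400,143),0)}
F={"o":((489.2,295.6),np.radians(-161.4)),"b":((493.4,-303.3),np.radians(-14.9))}
for k,(w,a,b,px) in P.items():
    to=(130,170) if w=="o" else (450,165); so,sc=((200,140),6) if w=="o" else ((340,305),4.8)
    x,e=tri([ray("top",(to[0]+a[0]/4-.4,to[1]+a[1]/4-.4)),ray("side",(so[0]+b[0]/sc-.4,so[1]+b[1]/sc-.4))]); x=x*1000
    c,y=F[w]; d=x[:2]-c; lx=d@[np.cos(y),np.sin(y)]; ly=d@[-np.sin(y),np.cos(y)]
    print(k,x.round(1),"err",round(e*1000,1),"tray frame x,y",round(lx,1),round(ly,1),"off pocket",round(lx-px,1))
# bystanders: pixel change in both views
for n,L in (("top",{"brass":(245,245,280,285),"green":(315,182,350,220),"jar":(380,188,415,222)}),("side",{"brass":(262,195,290,235),"green":(335,208,368,248),"jar":(370,245,402,282)})):
    A=cv2.imread(f"pics/{n}0.png",0).astype(np.float32);B=cv2.imread(f"pics/{n}_end.png",0).astype(np.float32)
    for k,(x0,y0,x1,y1) in L.items():
        (dx,dy),r=cv2.phaseCorrelate(A[y0:y1,x0:x1],B[y0:y1,x0:x1],cv2.createHanningWindow((x1-x0,y1-y0),cv2.CV_32F)); print(n,k,"shift px",round(dx,2),round(dy,2),"resp",round(r,2))
o=robot.get_obs(); print("t",o["t"],"F",np.round(o["wrist_force"],2))
```

```text
nozzle [558.8 322.4  59.8] err 0.0 tray frame x,y -74.5 -3.2 off pocket -0.5
copper [489.3 297.   60.5] err 0.4 tray frame x,y -0.6 -1.2 off pocket -0.6
alu [418.3 273.7  59.6] err 0.2 tray frame x,y 74.2 -1.8 off pocket 0.2
steel [ 567.4 -323.2   58.6] err 0.2 tray frame x,y 76.6 -0.2 off pocket 2.6
spacer [ 494.1 -305.1   58.6] err 0.3 tray frame x,y 1.2 -1.6 off pocket 1.2
top brass shift px 0.04 -0.04 resp 1.0
top green shift px -0.02 -0.08 resp 0.86
top jar shift px -0.1 0.02 resp 0.95
side brass shift px -0.06 -0.02 resp 0.97
side green shift px -0.06 -0.11 resp 0.97
side jar shift px 0.21 0.07 resp 0.94
t 38.75 F [0.49 0.45 0.22]
```

Every piece stands within 4 mm of its pocket centre, with tops at 58.6–60.5 mm (59 expected on the tray floor). The bystanders shifted less than 0.3 px, and the gripper is open and clear. I'm handing in.

```bash
python3 -c "
from rig import robot
print(robot.sign_off())"
```

```text
the job is handed in; nothing more can be done
None
```

Both kits are made up and handed in at about 39 s of the 118 s allowed. The hand-in itself reports no verdict.

- **Blue tray:** the steel pipe stub is next to the lip and the red spacer is in the middle pocket.
- **Orange tray:** the aluminium tube is next to the lip, the copper plug is in the middle and the nozzle is in the far pocket.

**Placing:** measured from the top and side views, every piece is within 3 mm of its pocket centre along the tray and 4 mm across. Their tops are at 58.6–60.5 mm, against 59 mm expected on the tray floor, and all look upright.

**Bystanders and gripper:** the brass stub, green tube and jar shifted less than 0.3 px from the first pictures. The gripper is open, well clear of everything, at z ≈ 0.19 m.

**Disagreements:** no check failed. The wrist camera put each piece 2–3 mm further towards +y than the other two cameras, about the stated calibration error, and I corrected for it when grasping. The steel pipe was released 2–3 mm above the floor by the arm's own reading, but its measured top shows it settled.

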